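# Gauge the seat-post sleeves and sort them

## Task

Swing the guard off the gauge pin to its open stop, then try each flanged sleeve, flange down, on the pin, one at a time from the longest to the shortest, lowering it until it is fully home on the base plate or catches near the top of the pin. Stand every sleeve that goes fully home upright on the dark wooden board and every one that does not upright on the flat white ceramic dish, and finish with the pin empty and the guard turned fully back over it. Leave the bottle, pump can, tyre lever, spanner and jar where they are.

Things in the scene. Friction and masses are not known exactly. Their poses are not given: they have to be found in the camera images.
- sleeve90a: flanged aluminium sleeve standing on its flange: 90 mm long overall, tube 44 mm outside, round foot flange 76 mm across and 12 mm thick, bore straight through. Origin: centre of its lower (flange) end; z along its axis. Just one of sleeve90a and sleeve90b is present. Its bore is either 34 mm (slides over the pin) or 24 mm (does not): only the trial tells
- sleeve90b: flanged aluminium sleeve standing on its flange: 90 mm long overall, tube 44 mm outside, round foot flange 76 mm across and 12 mm thick, bore straight through. Origin: centre of its lower (flange) end; z along its axis. Just one of sleeve90a and sleeve90b is present. Its bore is either 34 mm (slides over the pin) or 24 mm (does not): only the trial tells
- sleeve80a: flanged aluminium sleeve standing on its flange: 80 mm long overall, tube 44 mm outside, round foot flange 76 mm across and 12 mm thick, bore straight through. Origin: centre of its lower (flange) end; z along its axis. It may be absent. Its bore is either 34 mm (slides over the pin) or 24 mm (does not): only the trial tells
- sleeve70a: flanged aluminium sleeve standing on its flange: 70 mm long overall, tube 44 mm outside, round foot flange 76 mm across and 12 mm thick, bore straight through. Origin: centre of its lower (flange) end; z along its axis. It may be absent. Its bore is either 34 mm (slides over the pin) or 24 mm (does not): only the trial tells
- sleeve60a: flanged aluminium sleeve standing on its flange: 60 mm long overall, tube 44 mm outside, round foot flange 76 mm across and 12 mm thick, bore straight through. Origin: centre of its lower (flange) end; z along its axis. Just one of sleeve60a and sleeve60b is present. Its bore is either 34 mm (slides over the pin) or 24 mm (does not): only the trial tells
- sleeve60b: flanged aluminium sleeve standing on its flange: 60 mm long overall, tube 44 mm outside, round foot flange 76 mm across and 12 mm thick, bore straight through. Origin: centre of its lower (flange) end; z along its axis. Just one of sleeve60a and sleeve60b is present. Its bore is either 34 mm (slides over the pin) or 24 mm (does not): only the trial tells
- gauge: fixed gauge stand: dark steel base plate 110 x 200 x 15 mm, origin at the centre of its underside. It carries at y = -55 mm an upright steel gauge pin 28 mm across and at y = +55 mm a steel post, 18 mm across, that carries the swing guard
- pin_tip (a point): top of the gauge pin, on its axis, 65 mm above the table. The top 14 mm taper from 28 mm down to 10 mm, so a sleeve that is too tight catches about 11 mm below this point and one that fits goes all the way to the base plate
- pin_seat (a point): foot of the gauge pin, on its axis, at the top of the base plate (15 mm above the table, 50 mm below the tip)
- guard (a joint): quarter-turn swing guard over the pin: 0 = closed (its 52 mm steel disc sits 10 mm above the pin tip), 1.571 = open stop; it grows as the guard turns anticlockwise seen from above. It stays where it is left
- guard_knob (a point): grip point on the guard's upright black round knob (20 mm across, 46 mm high, from 81 to 127 mm above the table): on its axis, 110 mm above the table. The knob moves on a 60 mm radius on the far side of the post from the disc, which moves on a 110 mm radius; a flat bar 18 mm wide and 6 mm thick, 75 to 81 mm above the table, joins them
- guard_axis (a point): upright axis about which the guard turns, 81 mm above the table
- board: fixed thin dark wooden board for the sleeves that fit, 290 x 160 x 6 mm, flat, no rim, long along its x. Origin: centre of its underside
- board_top (a point): centre of the board's top face; frame as the board
- dish: fixed flat white ceramic dish (a plain slab) for the sleeves that do not fit, 290 x 160 x 6 mm, no rim, long along its x. Origin: centre of its underside
- dish_top (a point): centre of the dish's top face; frame as the dish
- bottle: bystander: blue plastic bottle, 66 mm across, 165 mm tall; origin under its centre
- oil_can: bystander: small steel pump can with thumb lever and spout, 72 mm across, 155 mm tall with spout; origin under its centre
- tyre_lever: bystander: steel tyre lever lying flat, 125 x 16 mm, along its x; origin under its centre
- spanner: bystander: steel spanner lying flat, 150 mm long, along its x; origin under it
- grease_jar: bystander: grey jar, 60 mm across, 60 mm tall; origin under its centre
There are look-alikes about, which are no part of the job. What is shaped like the sleeve60b but green is not meant. Leave any yellow look-alike of the sleeve90b alone.

How it is judged:
By the outcome, as a careful person would: the job done as asked, in the order asked, and still so for the second after the job is handed in, with the robot touching nothing.
Of sleeve90a, sleeve90b only 1 to 1 are there at a start; the rules pass over those that are not, and their reading is None.
Of sleeve60a, sleeve60b only 1 to 1 are there at a start; the rules pass over those that are not, and their reading is None.
Of sleeve80a, sleeve70a only 1 to 2 are there at a start; the rules pass over those that are not, and their reading is None.
At some moment in a run one of sleeve90a, sleeve90b, sleeve80a, sleeve70a, sleeve60a, sleeve60b may be knocked a few centimetres aside while the robot is not near it.
It also fails if it takes over 208 s, if anything falls off the work surface, if the arm or the gripper's body presses on something with over 40 N, if the wrist force passes 120 N, or if a joint passes its speed limit or range.

## Robot

A 7-joint arm with a two-finger parallel gripper is mounted at the origin on the work surface. World frame = base frame: x ahead of the robot, y to its left, z up, the work surface at z = 0. Lengths are in m, angles in rad, forces in N, time in s.
With the tool pointing down it reaches from about 0.425 to 0.95 m from the base axis. Payload 16.7 kg.
Tool frame: the origin (TCP) lies at the very end of the fingers, on their centre line; the grasp point (between the pads) lies 19 mm behind it; z points along the fingers, y is the direction in which the jaws open and shut (so a half turn about z gives the same grasp; the last joint's range is limited). The gripper opens to 94 mm and grips with 3 to 60 N. Pads are 16 mm wide; open, the fingers measure 119 mm over their backs; the gripper's body (75 mm by 177 mm) begins 78 mm behind the grasp point.
Start: joints at [1.119, 0.426, 0.074, 1.606, -0.034, 1.111, -0.067], TCP at [0.201, -0.644, 0.168] pointing down, gripper open.
Joint ranges: [-2.85, 2.85], [-0.5, 2.14], [-1.23, 1.37], [0.21, 2.46], [-1.02, 4.16], [0.16, 2.05], [-2.73, 2.73]. Speed limits (rad/s): [1.89, 1.89, 2.39, 2.39, 3.01, 3.01, 3.01].

## Interface

Orientations are given as a unit quaternion [w, x, y, z].
In Python, from rig import bot gives the robot as it stands.
- The arm moves only by the tool play_rows, never from a script. Its argument "increments" is a list of rows, each an object with "grip": the opening, from 0 (shut) to 1 (fully open); "slide": the shift along the world's x, y, z in cm, a list of three; "twist": the turn about the world's z in degrees. A call has 1 to 12 rows; each row is the pose to reach, as a shift and turn from the pose commanded when the call began; what a row does not reach only later rows make up. A row lasts 1/10 s, in which the tool goes at most 50 mm and 8.59 degrees, less where a joint would pass 70% of its speed; a pose out of reach is approached as far as the arm can. A call with a gripper value outside its range is refused whole. The fingers move at their own pace and stop on an object; "squeeze" is the grip in N (left out, the last holds). Time passes only in rows, so rows that repeat a pose let the fingers close. It gives the time, the measured TCP pose, the force and the opening at its end, in the units of the state.
- bot.sense(): the state, without advancing time (a new reading comes with each control period).
- bot.get_image(name): name is "side" or "top" or "wrist"; returns a dict with "color" (400x640x3 uint8, red, green, blue), "camera_matrix" (3x3 intrinsics, pixels), "position" and "orientation" of the camera in the world. Camera axes: x right, y up, looking along -z (the intrinsics and any distortion apply to the point x, -y, -z); pixel columns grow to the right and rows downward; lengths in m; the calibration is good to about 2 mm. A picture is of the moment at which its call begins. There is no depth.
- bot.close_job(): hands the job in, once; it reports no verdict.
The state is a dict: "time_s": time; "joints": joint angles; "joint_vel": joint speeds; "effort": joint torques, N m; "tool_pos": TCP position; "tcp_rot": TCP orientation; "ft_force": force on the tool from outside, world axes, zero at the start; "ft_torque": the same for the moment, N m; "opening": finger opening in m.
Only numpy, scipy, OpenCV 4.12 (cv2) and the standard library are available. Lean on these libraries where they do the work, as an engineer would, in place of code of your own. Each camera call takes 0.05 s, during which the arm holds its last target.

## Working session

There is one attempt and no reset: what is moved stays moved. The work goes in short steps, Python scripts to look and compute and a tool call to move; the robot and the scene stay as the last step left them, time stands still between calls to the robot, and variables do not carry over. Pictures are saved under pics/ and viewed, and the job is handed in when it is done.

Besides the shell and the picture viewer there is one more tool, called by a JSON object that holds its "op" and its "data". play_rows: Moves the arm, as the interface text tells. Its arguments: {"type":"object","properties":{"increments":{"type":"array","items":{"type":"object","properties":{"grip":{"type":"number"},"slide":{"type":"array","items":{"type":"number"}},"twist":{"type":"number"}}}},"squeeze":{"type":"number"}},"required":["increments"]}

```bash
ls -la; mkdir -p pics; python3 - <<'E'
from rig import bot
import cv2
s=bot.sense(); print(s)
for n in ("side","top","wrist"):
    im=bot.get_image(n); cv2.imwrite(f"pics/{n}0.png",im["color"][:,:,::-1]); print(n,im["camera_matrix"],im["position"],im["orientation"],[k for k in im])
E
```

```text
total 12
drwxr-xr-x  3 agent agent 4096 Dec  7 13:44 .
drwxr-xr-x 23 root  root  4096 Dec  7 13:44 ..
drwxr-xr-x  2 agent agent 4096 Dec  7 13:44 pics
{'time_s': 0.0, 'joints': array([ 1.11852523,  0.42669377,  0.07381969,  1.6066074 , -0.03411032,
        1.11079333, -0.06709343]), 'joint_vel': array([-8.65398096e-05, -2.41173879e-04,  8.34472416e-04,  1.52155495e-04,
       -1.04534413e-03, -5.33145540e-04, -7.05141979e-04]), 'effort': array([-1.25160095e-03, -9.35819292e+01,  3.66646059e+00, -4.54188108e+01,
       -4.88220679e-02,  2.02786003e-02,  9.22861796e-05]), 'tool_pos': array([ 0.20110862, -0.64383851,  0.16750003]), 'tcp_rot': array([-6.08784934e-04,  9.88562980e-01,  1.50807321e-01, -1.26811450e-04]), 'ft_force': array([-0.28926471, -0.78762299,  0.3864152 ]), 'ft_torque': array([ 0.03278166,  0.005001  , -0.03822697]), 'opening': 0.09366919898408589}
side [[490.7663762    0.         316.03061694]
 [  0.         490.7663762  199.7496718 ]
 [  0.           0.           1.        ]] [0.13736327 0.78826329 0.95027031] [-0.19413893 -0.09076787  0.37126171  0.90345781] ['color', 'camera_matrix', 'position', 'orientation']
top [[435.90707787   0.         318.96148227]
 [  0.         435.90707787 198.05159357]
 [  0.           0.           1.        ]] [ 0.44569654 -0.01062083  1.22508837] [-0.69656018 -0.02204162  0.01890816  0.71691043] ['color', 'camera_matrix', 'position', 'orientation']
wrist [[283.29930299   0.         322.09385723]
 [  0.         283.29930299 200.07800296]
 [  0.           0.           1.        ]] [ 0.2832161  -0.61937572  0.38276089] [ 0.79709391 -0.11584448  0.08534038 -0.58646259] ['color', 'camera_matrix', 'position', 'orientation']
```

View pics/top0.png

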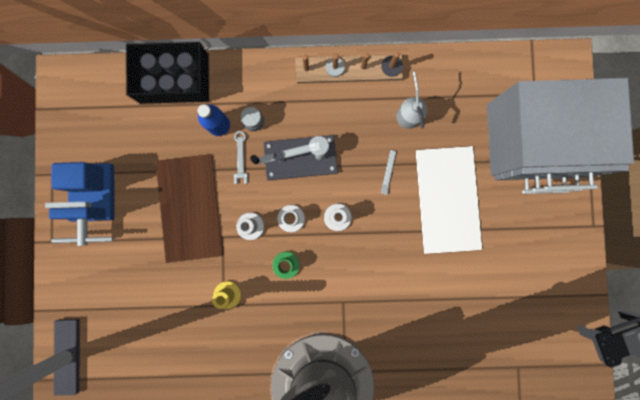

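View pics/side0.png

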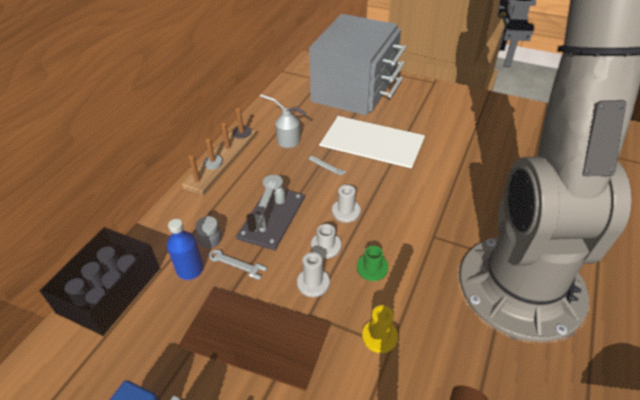

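View pics/wrist0.png

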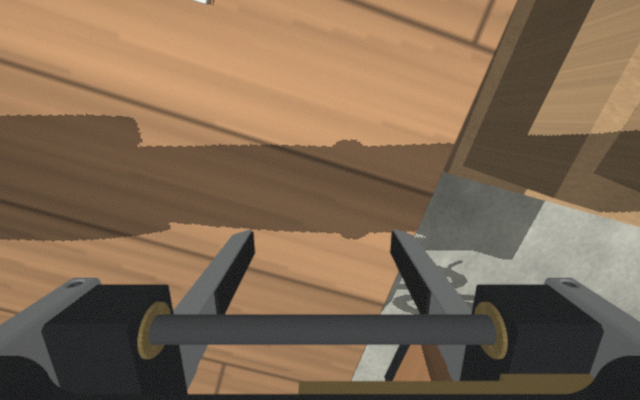

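The top view shows three aluminium sleeves at about (250,226), (291,218) and (338,217). The look-alikes are green at (286,264) and yellow at (227,295). The gauge is at (300,157), with the knob at (255,159) and the disc at (318,147). The board is at (190,207) and the dish at (449,200). Next I'll zoom in and measure.

```bash
cat > h.py <<'E'
import numpy as np, cv2
from scipy.spatial.transform import Rotation as R
def cam(im):
    q=np.array(im["orientation"]); return np.array(im["camera_matrix"]),np.array(im["position"]),R.from_quat(np.r_[q[1:],q[0]]).as_matrix()
def ray(im,uv):
    K,p,M=cam(im); d=np.array([(uv[0]-K[0,2])/K[0,0],-(uv[1]-K[1,2])/K[1,1],-1.]); d=M@d; return p,d/np.linalg.norm(d)
def on(im,uv,z):
    p,d=ray(im,uv); return p+d*(z-p[2])/d[2]
def proj(im,X):
    K,p,M=cam(im); c=M.T@(np.array(X)-p); c=np.array([c[0],-c[1],-c[2]]); return K[0,0]*c[0]/c[2]+K[0,2],K[1,1]*c[1]/c[2]+K[1,2]
def crop(im,x0,x1,y0,y1,s,f):
    c=im["color"][y0:y1,x0:x1,::-1]; cv2.imwrite(f,cv2.resize(c,None,fx=s,fy=s,interpolation=cv2.INTER_CUBIC))
def near(p1,d1,p2,d2):
    A=np.c_[d1,-d2]; t=np.linalg.lstsq(A,p2-p1,rcond=None)[0]; a=p1+t[0]*d1;b=p2+t[1]*d2; return (a+b)/2,np.linalg.norm(a-b)
E
python3 - <<'E'
from rig import bot
from h import *
import pickle
t=bot.get_image("top");s=bot.get_image("side"); pickle.dump((t,s),open("i0.pkl","wb"))
crop(t,215,375,120,310,3,"pics/t1.png"); crop(s,220,420,160,360,3,"pics/s1.png")
for n,im,z in(("top",t,0),):
  for uv in [(250,226),(291,218),(338,217),(286,264),(227,295),(190,207),(449,200),(265,141),(334,138),(340,176),(268,180),(255,159),(318,147)]:
    print(uv,on(im,uv,z).round(3))
E
```

```text
(250, 226) [0.444 0.19  0.   ]
(291, 218) [0.463 0.074 0.   ]
(338, 217) [ 0.462 -0.058  0.   ]
(286, 264) [0.335 0.091 0.   ]
(227, 295) [0.254 0.257 0.   ]
(190, 207) [0.502 0.358 0.   ]
(449, 200) [ 0.501 -0.371  0.   ]
(265, 141) [0.683 0.142 0.   ]
(334, 138) [ 0.686 -0.054  0.   ]
(340, 176) [ 0.577 -0.067  0.   ]
(268, 180) [0.572 0.136 0.   ]
(255, 159) [0.633 0.172 0.   ]
(318, 147) [ 0.662 -0.008  0.   ]
```

View pics/t1.png

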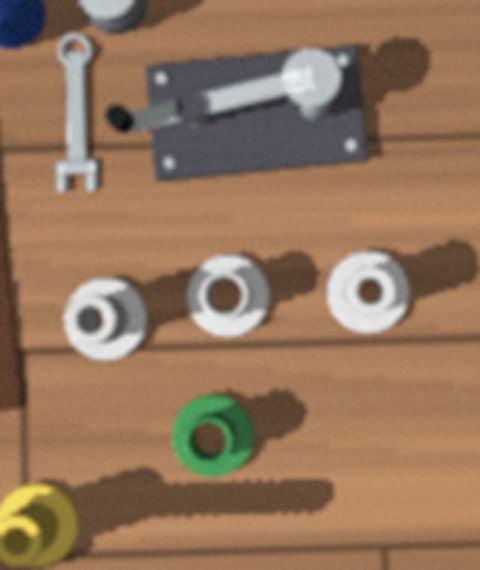

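View pics/s1.png

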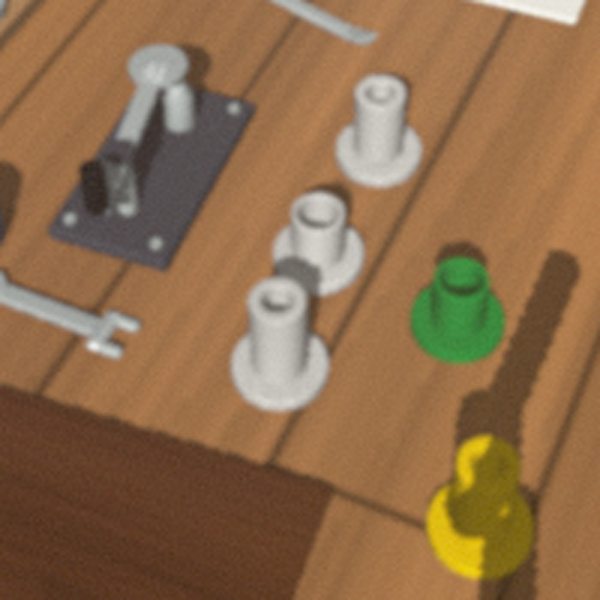

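```bash
cat >> h.py <<'E'
def whites(im,x0,x1,y0,y1,vmin=110,smax=60):
    hsv=cv2.cvtColor(im["color"],cv2.COLOR_RGB2HSV); m=((hsv[...,1]<smax)&(hsv[...,2]>vmin)).astype(np.uint8)
    k=np.zeros_like(m); k[y0:y1,x0:x1]=m[y0:y1,x0:x1]; return k
def blobs(m,amin=100):
    n,l,st,c=cv2.connectedComponentsWithStats(m); return [(i,st[i],c[i],(l==i).astype(np.uint8)) for i in range(1,n) if st[i][4]>=amin]
def flangefit(im,mask):
    # outer hull -> plane z=.012 circle fit (r=38mm), robust
    from scipy.optimize import least_squares
    cs,_=cv2.findContours(mask,cv2.RETR_EXTERNAL,cv2.CHAIN_APPROX_NONE); c=max(cs,key=cv2.contourArea)[:,0]
    P=np.array([on(im,(u,v),.010)[:2] for u,v in c]); 
    f=lambda q:np.hypot(P[:,0]-q[0],P[:,1]-q[1])-q[2]
    r=least_squares(f,[*P.mean(0),.038],loss="soft_l1",f_scale=.001); return r.x,np.abs(f(r.x)).mean()
E
python3 - <<'E'
from h import *
import pickle
t,s=pickle.load(open("i0.pkl","rb"))
for i,st,c,m in blobs(whites(t,225,365,195,250),200):
    print("top",st,c.round(1),*flangefit(t,m))
    # bore: dark hole inside
    cs,h=cv2.findContours(m,cv2.RETR_CCOMP,cv2.CHAIN_APPROX_NONE)
    for c,hh in zip(cs,h[0]):
        if hh[3]>=0 and cv2.contourArea(c)>10: print("  hole",cv2.minEnclosingCircle(c))
for i,st,c,m in blobs(whites(s,290,370,170,300),200):
    print("side",st,c.round(1))
    cs,h=cv2.findContours(m,cv2.RETR_CCOMP,cv2.CHAIN_APPROX_NONE)
    for c,hh in zip(cs,h[0]):
        if hh[3]>=0 and cv2.contourArea(c)>10: print("  hole",cv2.minEnclosingCircle(c))
E
```

```text
top [324 203  27  28 571] [337.1 216.9] [ 0.46240128 -0.05522629  0.03745174] 0.0008134094935851577
  hole ((338.0, 216.5), 4.500100135803223)
top [277 205  28  28 510] [290.8 218.3] [0.46233296 0.07454648 0.03725211] 0.000936804378781136
  hole ((289.0, 217.875), 6.206195831298828)
top [236 212  28  28 522] [249.5 226. ] [0.44413079 0.18934405 0.03742237] 0.0009617175592675681
  hole ((244.5, 226.3000030517578), 4.554218769073486)
  hole ((252.5, 225.0), 7.159010887145996)
side [332 185  29  38 775] [346.  204.7]
side [ 297  223   44   74 1813] [318.3 261.6]
```

```bash
python3 - <<'E'
from h import *
import pickle
t,s=pickle.load(open("i0.pkl","rb"))
for nm,x,y in (("L",.444,.1895),("C",.4625,.0745),("R",.4625,-.055)):
    for L in (.06,.07,.08,.09): print(nm,L,"side",np.round((np.array(proj(s,(x,y,L)))-[220,160])*3,0),"top",np.round((np.array(proj(t,(x,y,L)))-[215,120])*3,0))
# knob top (crop px), disc
for uv,z in (((120,117),.127),((313,76),.081)): print(on(t,(uv[0]/3+215,uv[1]/3+120),z))
for uv in ((160,78),(343,60),(350,145),(169,162)): print("bolt",on(t,(uv[0]/3+215,uv[1]/3+120),.016).round(4))
print(on(s,(93/3+220,163/3+160),.127),on(s,(158/3+220,62/3+160),.081))
E
```

```text
L 0.06 side [274. 323.] top [ 94. 318.]
L 0.07 side [274. 315.] top [ 92. 318.]
L 0.08 side [274. 307.] top [ 90. 318.]
L 0.09 side [273. 298.] top [ 88. 318.]
C 0.06 side [314. 210.] top [223. 294.]
C 0.07 side [314. 202.] top [222. 294.]
C 0.08 side [314. 194.] top [221. 293.]
C 0.09 side [314. 185.] top [220. 293.]
R 0.06 side [375. 107.] top [368. 290.]
R 0.07 side [376.  98.] top [368. 289.]
R 0.08 side [376.  90.] top [369. 289.]
R 0.09 side [376.  81.] top [369. 289.]
[0.61338898 0.15278981 0.127     ]
[ 0.65182681 -0.01148783  0.081     ]
bolt [0.6659 0.1312 0.016 ]
bolt [ 0.6778 -0.04    0.016 ]
bolt [ 0.5978 -0.0441  0.016 ]
bolt [0.5869 0.1246 0.016 ]
[0.61359043 0.15239351 0.127     ] [ 0.64898589 -0.01086023  0.081     ]
```

Candidates for the job:

| Item | Pixel (top view) | Identification |
|---|---|---|
| Left white sleeve | (250,226) | 90 mm, rim matches 90 mm in the side view |
| Right white sleeve | (338,217) | Middle length, 70 or 80 mm |
| Centre white sleeve | (291,218) | 60 mm |
| Green look-alike | (286,264) | Not meant |
| Yellow look-alike | (227,295) | Not meant |

The only round knob on the guard bar is the black one at (255,159). It triangulates to (0.6135, 0.1526). The crops confirm these choices. The guard starts about 9° open. I'll move to the knob now.

{"op": "play_rows", "data": {"increments": [{"grip": 1, "slide": [2, 4, 6], "twist": 4}, {"grip": 1, "slide": [4, 8, 8], "twist": 8}, {"grip": 1, "slide": [6, 12, 8], "twist": 12}, {"grip": 1, "slide": [8, 16, 8], "twist": 16}, {"grip": 1, "slide": [10, 20, 8], "twist": 20}, {"grip": 1, "slide": [12, 24, 8], "twist": 25}, {"grip": 1, "slide": [14, 28, 8], "twist": 30}, {"grip": 1, "slide": [16, 32, 8], "twist": 34}, {"grip": 1, "slide": [18, 36, 8], "twist": 38}, {"grip": 1, "slide": [20, 40, 8], "twist": 42}, {"grip": 1, "slide": [20, 40, 8], "twist": 42}], "squeeze": 20}}

```text
time_s: 1.35
tool_pos: [0.4037, -0.2393, 0.2486]
tcp_rot: [0.0, 0.866, 0.499, 0.001]
ft_force: [-0.0, -1.3, -0.4]
opening: 0.0941
```

{"op": "play_rows", "data": {"increments": [{"grip": 1, "slide": [2, 4, 0], "twist": 4}, {"grip": 0.7, "slide": [4, 8, 0], "twist": 8}, {"grip": 0.6, "slide": [6, 12, 0], "twist": 12}, {"grip": 0.5, "slide": [8, 16, 0], "twist": 16}, {"grip": 0.5, "slide": [10, 20, 0], "twist": 20}, {"grip": 0.5, "slide": [12, 24, 0], "twist": 25}, {"grip": 0.5, "slide": [14, 28, 0], "twist": 30}, {"grip": 0.5, "slide": [16, 32, 0], "twist": 34}, {"grip": 0.5, "slide": [18, 36, 0], "twist": 38}, {"grip": 0.5, "slide": [21.2, 39.6, 0], "twist": 43}, {"grip": 0.5, "slide": [21.2, 39.6, 0], "twist": 43}, {"grip": 0.5, "slide": [21.2, 39.6, 0], "twist": 43}]}}

```text
time_s: 2.55
tool_pos: [0.6132, 0.1523, 0.2472]
tcp_rot: [-0.001, 0.627, 0.779, -0.0]
ft_force: [-0.3, 0.1, -0.4]
opening: 0.0467
```

```bash
python3 - <<'E'
from rig import bot
from h import *
w=bot.get_image("wrist"); cv2.imwrite("pics/w1.png",w["color"][:,:,::-1]); print(bot.sense()["joints"].round(2)); print(proj(w,(.6135,.1526,.127)),proj(w,(.628,.0965,.081)),proj(w,(.634,-.013,.065)))
E
```

```text
[ 0.16  0.37 -0.66  1.58  0.23  1.28 -0.32]
(np.float64(320.5720301199595), np.float64(186.33841860100017)) (np.float64(322.3552882844041), np.float64(217.99693587076382)) (np.float64(311.3328371403789), np.float64(278.3557979664262))
```

View pics/w1.png

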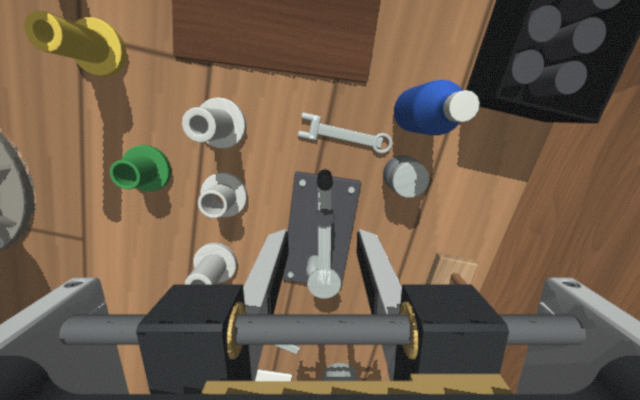

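```bash
python3 - <<'E'
from rig import bot
from h import *
w=bot.get_image("wrist"); crop(w,270,380,160,300,5,"pics/w2.png"); print(w["position"])
t=bot.get_image("top"); crop(t,240,340,120,190,6,"pics/t2.png")
E
```

```text
[0.59796077 0.2325375  0.46283955]
```

View pics/w2.png

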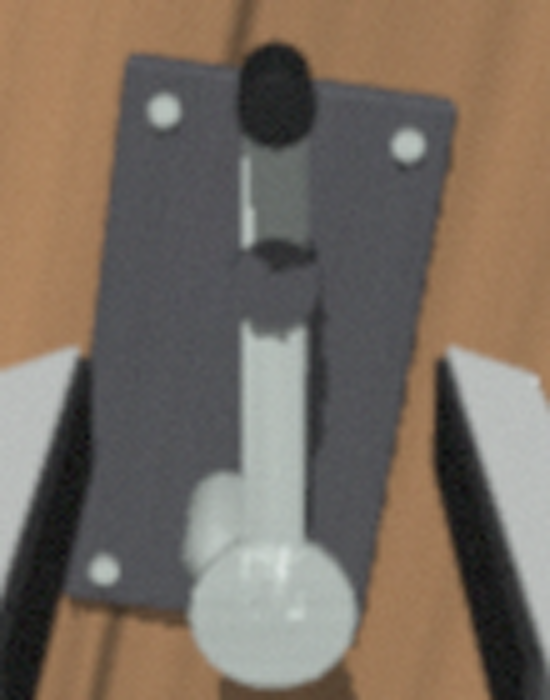

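```bash
python3 - <<'E'
from rig import bot
from h import *
w=bot.get_image("wrist"); t=bot.get_image("top"); s=bot.get_image("side")
C=lambda u,v:(u/5+270,v/5+160)
for n,uv,z in(("b",(164,111),.016),("b",(408,146),.016),("b",(104,570),.016),("knob",(277,108),.127),("disc",(273,612),.081),("corner",(130,55),.015),("corner",(455,100),.015)): print(n,on(w,C(*uv),z).round(4))
crop(s,225,315,165,255,6,"pics/s2.png")
E
```

```text
b [0.5893 0.124  0.016 ]
b [0.6693 0.1293 0.016 ]
b [ 0.6006 -0.0456  0.016 ]
knob [0.6181 0.1573 0.127 ]
disc [ 0.6538 -0.0088  0.081 ]
corner [0.5751 0.1395 0.015 ]
corner [0.6806 0.1472 0.015 ]
```

View pics/s2.png

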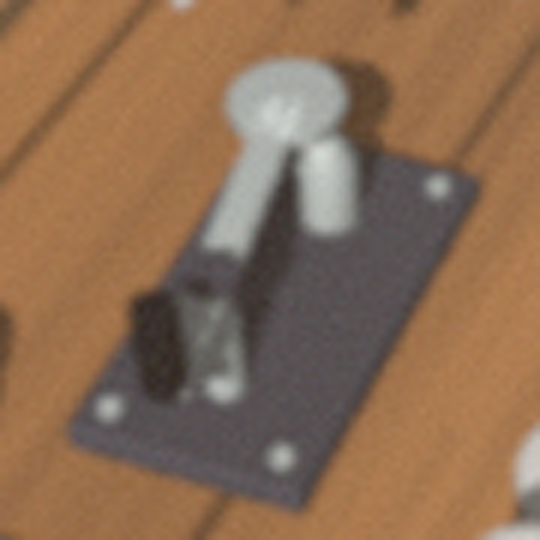

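View pics/t2.png

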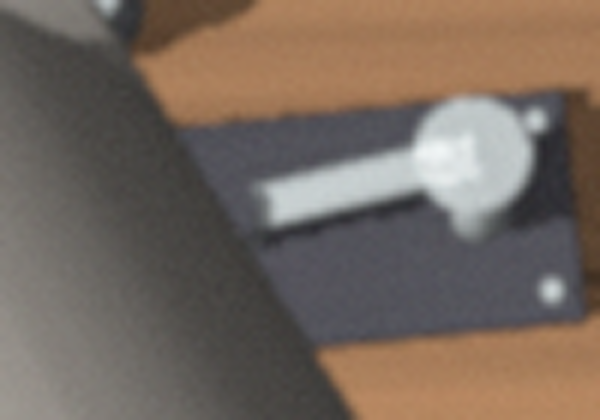

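{"op": "play_rows", "data": {"increments": [{"grip": 0.5, "slide": [0.2, 0.2, -4], "twist": 0}, {"grip": 0.5, "slide": [0.2, 0.2, -8], "twist": 0}, {"grip": 0.5, "slide": [0.2, 0.2, -11], "twist": 0}, {"grip": 0.5, "slide": [0.2, 0.2, -13.5], "twist": 0}, {"grip": 0.5, "slide": [0.2, 0.2, -15.3], "twist": 0}, {"grip": 0.5, "slide": [0.2, 0.2, -15.3], "twist": 0}, {"grip": 0, "slide": [0.2, 0.2, -15.3], "twist": 0}, {"grip": 0, "slide": [0.2, 0.2, -15.3], "twist": 0}, {"grip": 0, "slide": [0.2, 0.2, -15.3], "twist": 0}, {"grip": 0, "slide": [0.2, 0.2, -15.3], "twist": 0}, {"grip": 0, "slide": [0.2, 0.2, -15.3], "twist": 0}], "squeeze": 15}}

```text
time_s: 3.95
tool_pos: [0.6155, 0.1538, 0.0957]
tcp_rot: [0.0, 0.627, 0.779, 0.0]
ft_force: [0.0, -0.4, 0.1]
opening: 0.0105
```

```bash
python3 - <<'E'
from rig import bot
from h import *
print(bot.sense())
s=bot.get_image("side"); crop(s,200,340,130,260,5,"pics/s3.png")
E
```

```text
{'time_s': 3.95, 'joints': array([ 0.11777774,  0.5005368 , -0.61937766,  1.73770964,  0.33544138,
        1.01036494, -0.40880835]), 'joint_vel': array([-0.00061643,  0.00530392, -0.0006983 ,  0.00104351,  0.00119344,
       -0.0014779 , -0.00117278]), 'effort': array([ 3.85634636e-02, -9.09561682e+01, -1.19810092e+01, -4.07330346e+01,
       -4.90151905e-02, -9.03160981e-03,  3.29275907e-03]), 'tool_pos': array([0.61547444, 0.15377423, 0.09567947]), 'tcp_rot': array([2.44170156e-04, 6.26990446e-01, 7.79026875e-01, 2.22291281e-04]), 'ft_force': array([ 0.03218872, -0.36214153,  0.12819223]), 'ft_torque': array([-0.06587934, -0.10864502,  0.00348207]), 'opening': 0.010548859243376426}
```

View pics/s3.png

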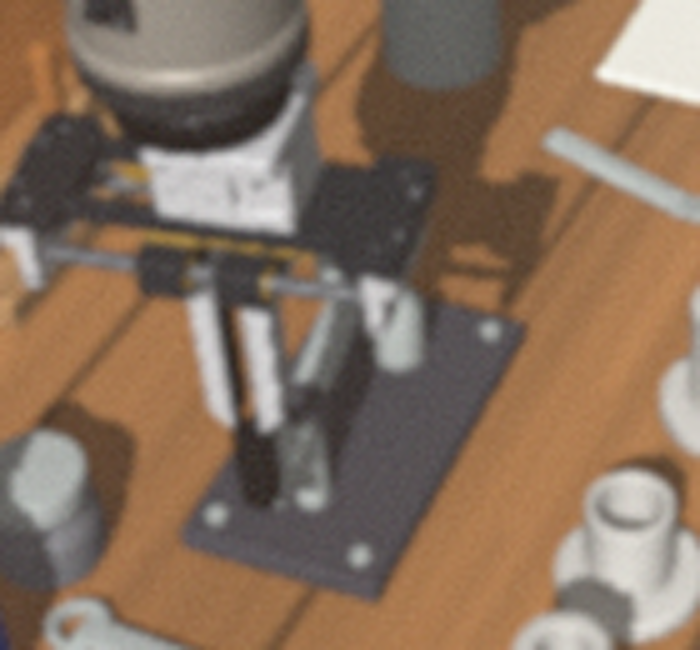

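{"op": "play_rows", "data": {"increments": [{"grip": 0, "slide": [0, 0, 0], "twist": 0}, {"grip": 0, "slide": [0, 0, 0], "twist": 0}]}}

```text
time_s: 4.2
tool_pos: [0.6153, 0.1538, 0.0952]
tcp_rot: [-0.0, 0.627, 0.779, 0.0]
ft_force: [0.1, 0.1, 0.2]
opening: 0.0007
```

```bash
python3 - <<'E'
from rig import bot
from h import *
w=bot.get_image("wrist"); crop(w,240,400,100,300,3,"pics/w4.png")
print(bot.sense()["tool_pos"])
E
```

```text
[0.61523944 0.15376767 0.09516066]
```

View pics/w4.png

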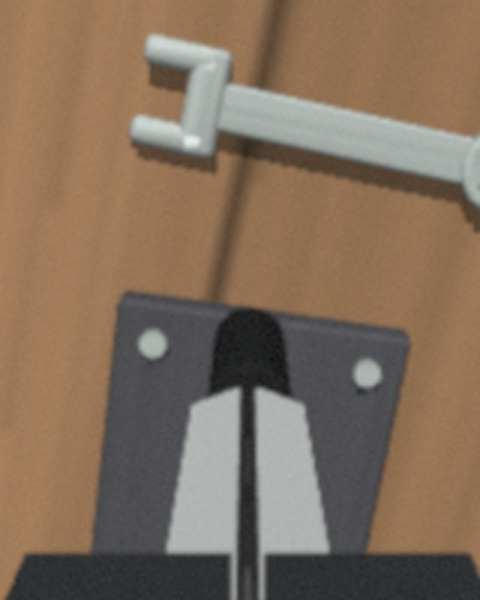

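```bash
python3 - <<'E'
from rig import bot
from h import *
s=bot.get_image("side");w=bot.get_image("wrist"); t=bot.get_image("top")
crop(s,200,300,130,250,6,"pics/s4.png")
P=bot.sense()["tool_pos"]
print("tcp side crop",(np.array(proj(s,P))-[200,130])*6,"wrist crop",(np.array(proj(w,P))-[240,100])*3)
for z in(.075,.081,.1,.127):
  X=(.6145,.1535,z); print(z,(np.array(proj(s,X))-[200,130])*6,(np.array(proj(w,X))-[240,100])*3,)
E
```

```text
tcp side crop [309.8601977  562.71487937] wrist crop [237.47663877 365.88135426]
0.075 [317.48894057 596.83900391] [235.51697604 341.47008085]
0.081 [315.80839325 586.78813861] [235.26485307 348.42844471]
0.1 [310.40493606 554.47163091] [234.38153996 372.80707982]
0.127 [302.50571156 507.228664  ] [232.84874755 415.11075025]
```

View pics/s4.png

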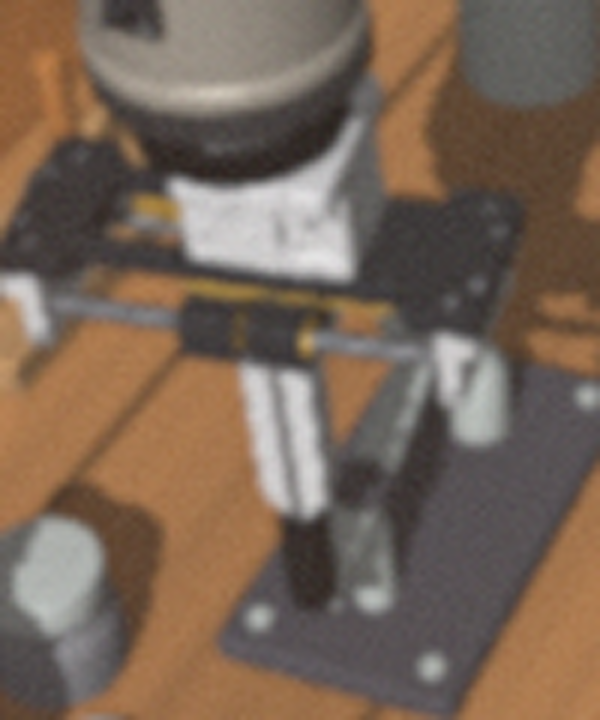

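```bash
python3 - <<'E'
from rig import bot
from h import *
w=bot.get_image("wrist"); s=bot.get_image("side"); t=bot.get_image("top")
P=bot.sense()["tool_pos"]; print(P, w["position"])
for im,n in((w,"w"),(s,"s"),(t,"t")):
  for dz in(0,.02,.04,.08): print(n,dz,np.round(proj(im,P+[0,0,dz]),1))
# fingertip seen
a=ray(s,(200+298/6,130+512/6)); b=ray(w,(240+246/3,100+388/3)); print(near(*a,*b))
crop(w,280,360,180,330,4,"pics/w5.png"); crop(t,220,340,80,200,5,"pics/t5.png")
E
```

```text
[0.61524993 0.15375299 0.0951476 ] [0.59991216 0.23504292 0.31034656]
w 0 [319.2 222. ]
w 0.02 [318.9 231.6]
w 0.04 [318.6 243.3]
w 0.08 [317.7 275.2]
s 0 [251.6 223.8]
s 0.02 [250.7 218. ]
s 0.04 [249.7 212.1]
s 0.08 [247.6 199.8]
t 0 [256.5 160.1]
t 0.02 [255.3 159. ]
t 0.04 [254.1 157.8]
t 0.08 [251.6 155.3]
(array([0.61476834, 0.15965606, 0.1286022 ]), np.float64(0.004170643206833933))
```

View pics/w5.png

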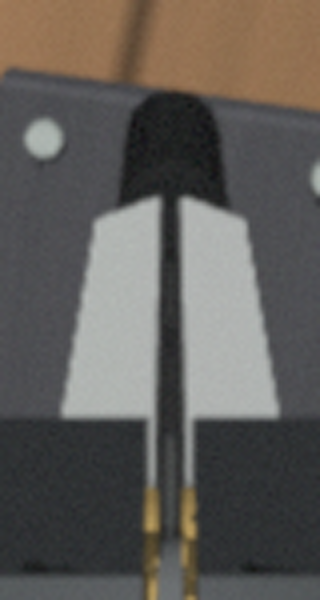

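View pics/t5.png

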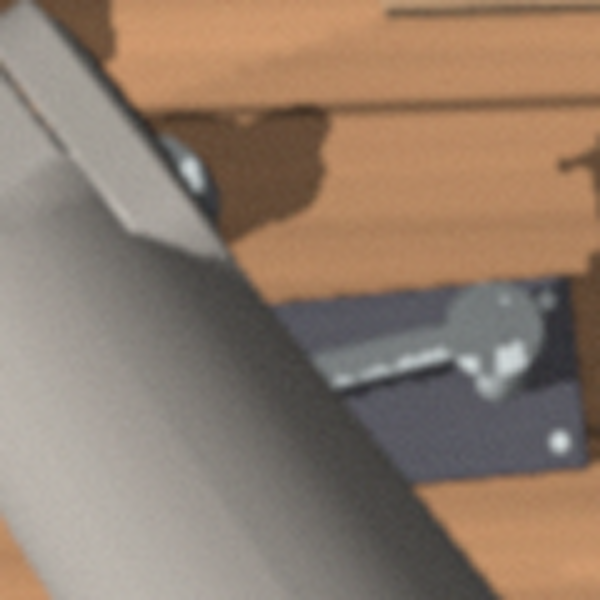

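{"op": "play_rows", "data": {"increments": [{"grip": 0, "slide": [0, 0, 3], "twist": 0}, {"grip": 0, "slide": [0, 0, 6], "twist": 0}, {"grip": 0, "slide": [0, 0, 6], "twist": 0}, {"grip": 0, "slide": [0, 0, 6], "twist": 0}]}}

```text
time_s: 4.95
tool_pos: [0.6155, 0.1537, 0.1556]
tcp_rot: [0.0, 0.627, 0.779, 0.0]
ft_force: [-0.1, 0.5, -1.0]
opening: 0.0004
```

```bash
python3 - <<'E'
from rig import bot
from h import *
w=bot.get_image("wrist"); s=bot.get_image("side")
P=bot.sense()["tool_pos"]; print(P, w["position"])
for im,n in((w,"w"),(s,"s")):
  for dz in(0,.02,.04): print(n,dz,np.round(proj(im,P+[0,0,dz]),1))
crop(w,260,380,100,330,3,"pics/w6.png"); crop(s,200,300,130,250,6,"pics/s6.png")
E
```

```text
[0.61479004 0.1534179  0.15425155] [0.599966   0.23501439 0.37074894]
w 0 [318.2 221.5]
w 0.02 [317.9 231.1]
w 0.04 [317.5 242.6]
s 0 [249.  206.3]
s 0.02 [247.9 200. ]
s 0.04 [246.8 193.7]
```

View pics/w6.png

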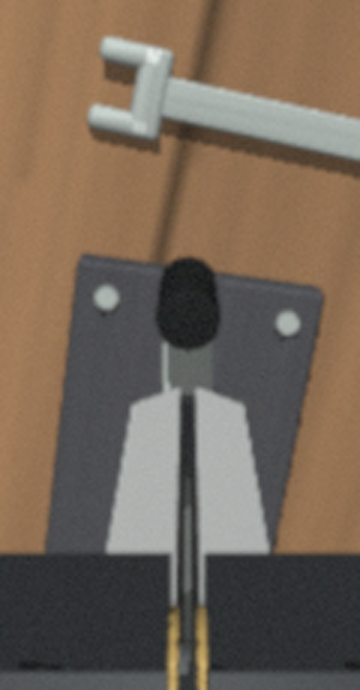

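View pics/s6.png

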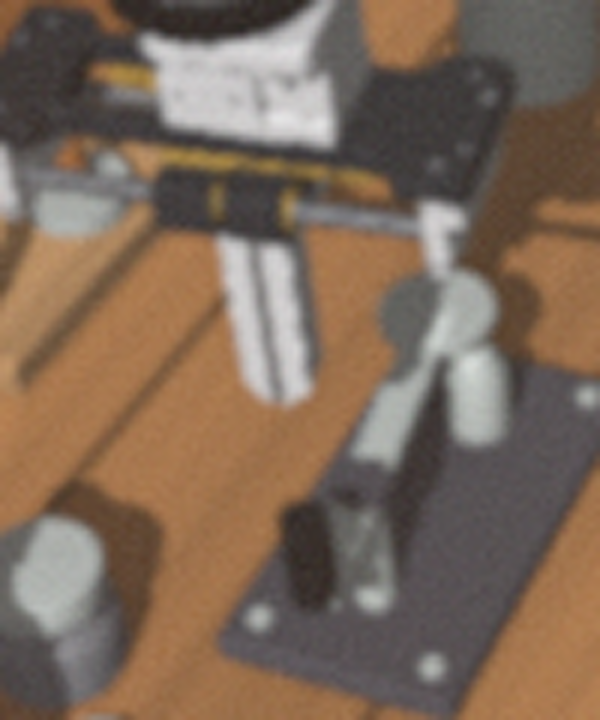

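The closed fingers did not touch the knob. In the side view (246,197) and the wrist view (322,230) the tips sit about 3 cm higher than the reported TCP. I'll test this by re-opening and going down in steps while watching the force.

{"op": "play_rows", "data": {"increments": [{"grip": 0.5, "slide": [0, 0, 0], "twist": 0}, {"grip": 0.5, "slide": [0, 0, 0], "twist": 0}, {"grip": 0.5, "slide": [0, 0, -2], "twist": 0}, {"grip": 0.5, "slide": [0, 0, -4], "twist": 0}, {"grip": 0.5, "slide": [0, 0, -6], "twist": 0}, {"grip": 0.5, "slide": [0, 0, -7], "twist": 0}, {"grip": 0.5, "slide": [0, 0, -7.5], "twist": 0}, {"grip": 0.5, "slide": [0, 0, -7.5], "twist": 0}]}}

```text
time_s: 5.85
tool_pos: [0.6151, 0.1538, 0.0799]
tcp_rot: [-0.0, 0.627, 0.779, -0.0]
ft_force: [0.4, -0.3, -0.4]
opening: 0.0469
```

```bash
python3 - <<'E'
from rig import bot
from h import *
w=bot.get_image("wrist"); s=bot.get_image("side")
s_=bot.sense(); print(s_["tool_pos"],s_["ft_force"],s_["opening"])
crop(w,240,400,100,330,3,"pics/w7.png"); crop(s,200,300,130,250,6,"pics/s7.png")
E
```

```text
[0.61567586 0.15396573 0.0809035 ] [-0.44449435  0.09500888  0.04091169] 0.04696194766239954
```

View pics/w7.png

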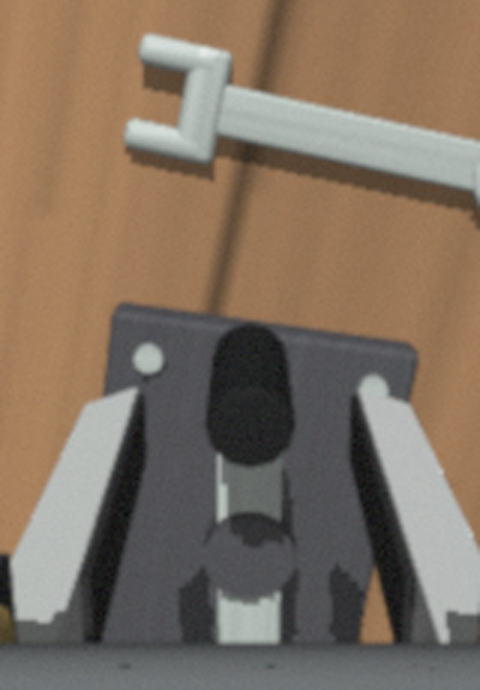

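View pics/s7.png

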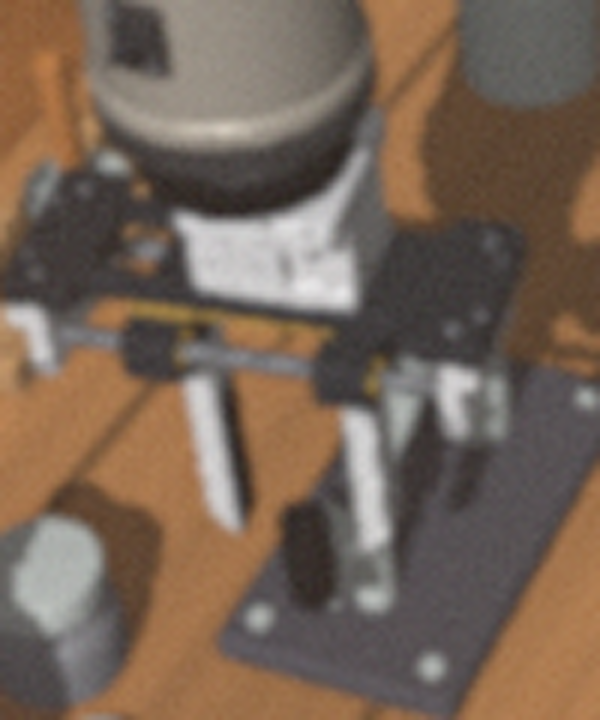

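The tips straddle the knob at a real height of about 0.110 m while the reported z is 0.080, so the real tip height is reported z plus about 30 mm. I'll go down to reported 0.063 and close.

{"op": "play_rows", "data": {"increments": [{"grip": 0.5, "slide": [0, 0, -1], "twist": 0}, {"grip": 0.5, "slide": [0, 0, -1.8], "twist": 0}, {"grip": 0.5, "slide": [0, 0, -1.8], "twist": 0}, {"grip": 0, "slide": [0, 0, -1.8], "twist": 0}, {"grip": 0, "slide": [0, 0, -1.8], "twist": 0}, {"grip": 0, "slide": [0, 0, -1.8], "twist": 0}, {"grip": 0, "slide": [0, 0, -1.8], "twist": 0}, {"grip": 0, "slide": [0, 0, -1.8], "twist": 0}, {"grip": 0, "slide": [0, 0, -1.8], "twist": 0}, {"grip": 0, "slide": [0, 0, -1.8], "twist": 0}, {"grip": 0, "slide": [0, 0, -1.8], "twist": 0}]}}

```text
time_s: 7.05
tool_pos: [0.6154, 0.1538, 0.0624]
tcp_rot: [0.0, 0.627, 0.779, 0.0]
ft_force: [0.0, 0.1, 4.4]
opening: 0.0195
```

The knob is gripped at a 19.5 mm opening. I'll swing it anticlockwise along its arc.

{"op": "play_rows", "data": {"increments": [{"grip": 0, "slide": [-0.5, -0.13, 0], "twist": 5}, {"grip": 0, "slide": [-1.0, -0.31, 0], "twist": 10}, {"grip": 0, "slide": [-1.47, -0.53, 0], "twist": 15}, {"grip": 0, "slide": [-1.93, -0.8, 0], "twist": 20}, {"grip": 0, "slide": [-2.35, -1.1, 0], "twist": 25}, {"grip": 0, "slide": [-2.75, -1.43, 0], "twist": 30}, {"grip": 0, "slide": [-3.13, -1.8, 0], "twist": 35}, {"grip": 0, "slide": [-3.46, -2.2, 0], "twist": 40}, {"grip": 0, "slide": [-3.46, -2.2, 0], "twist": 40}], "squeeze": 25}}

```text
time_s: 7.95
tool_pos: [0.5815, 0.1313, 0.0624]
tcp_rot: [0.001, 0.321, 0.947, 0.0]
ft_force: [6.4, -0.6, -1.0]
opening: 0.0196
```

{"op": "play_rows", "data": {"increments": [{"grip": 0, "slide": [-0.28, -0.43, 0], "twist": 5}, {"grip": 0, "slide": [-0.53, -0.88, 0], "twist": 10}, {"grip": 0, "slide": [-0.75, -1.36, 0], "twist": 15}, {"grip": 0, "slide": [-0.93, -1.85, 0], "twist": 20}, {"grip": 0, "slide": [-1.07, -2.35, 0], "twist": 25}, {"grip": 0, "slide": [-1.15, -2.87, 0], "twist": 30}, {"grip": 0, "slide": [-1.2, -3.39, 0], "twist": 35}, {"grip": 0, "slide": [-1.2, -3.7, 0], "twist": 38}, {"grip": 0, "slide": [-1.2, -3.9, 0], "twist": 40}, {"grip": 0, "slide": [-1.2, -3.9, 0], "twist": 40}]}}

```text
time_s: 8.95
tool_pos: [0.5709, 0.0953, 0.0626]
tcp_rot: [0.002, -0.021, 1.0, 0.002]
ft_force: [15.0, 12.8, -11.9]
opening: 0.0194
```

{"op": "play_rows", "data": {"increments": [{"grip": 0, "slide": [0.15, -0.2, 0], "twist": 2}, {"grip": 0, "slide": [0.15, -0.4, 0], "twist": 3}, {"grip": 0, "slide": [0.15, -0.5, 0], "twist": 3}, {"grip": 0, "slide": [0.15, -0.5, 0], "twist": 3}]}}

```text
time_s: 9.35
tool_pos: [0.5714, 0.0955, 0.0626]
tcp_rot: [0.002, -0.049, 0.999, 0.005]
ft_force: [11.6, 36.1, -21.5]
opening: 0.0192
```

That is firmly at the stop: the force rises to 36 N with no motion. I'll relax, release and go up.

{"op": "play_rows", "data": {"increments": [{"grip": 0, "slide": [0.05, 0.3, 0], "twist": 0}, {"grip": 0, "slide": [0.05, 0.5, 0], "twist": 0}, {"grip": 0.5, "slide": [0.05, 0.5, 0], "twist": 0}, {"grip": 0.5, "slide": [0.05, 0.5, 0], "twist": 0}, {"grip": 0.5, "slide": [0.05, 0.5, 0], "twist": 0}, {"grip": 0.5, "slide": [0.05, 0.5, 0], "twist": 0}, {"grip": 0.5, "slide": [0.05, 0.5, 4], "twist": 0}, {"grip": 0.6, "slide": [0.05, 0.5, 8], "twist": 0}, {"grip": 0.8, "slide": [0.05, 0.5, 12], "twist": -8}, {"grip": 1, "slide": [-5, 5, 15], "twist": -16}, {"grip": 1, "slide": [-8, 7, 15], "twist": -24}, {"grip": 1, "slide": [-10, 9, 15], "twist": -30}]}}

```text
time_s: 10.55
tool_pos: [0.4685, 0.1791, 0.2134]
tcp_rot: [0.001, 0.216, 0.976, -0.0]
ft_force: [1.3, 1.3, -0.6]
opening: 0.0835
```

```bash
python3 - <<'E'
from rig import bot
from h import *
import pickle
t=bot.get_image("top"); s=bot.get_image("side"); pickle.dump((t,s),open("i1.pkl","wb"))
print(bot.sense()["tool_pos"])
crop(t,215,375,90,260,4,"pics/t8.png"); crop(s,220,380,140,310,4,"pics/s8.png")
E
```

```text
[0.46728346 0.18087504 0.21329563]
```

View pics/t8.png

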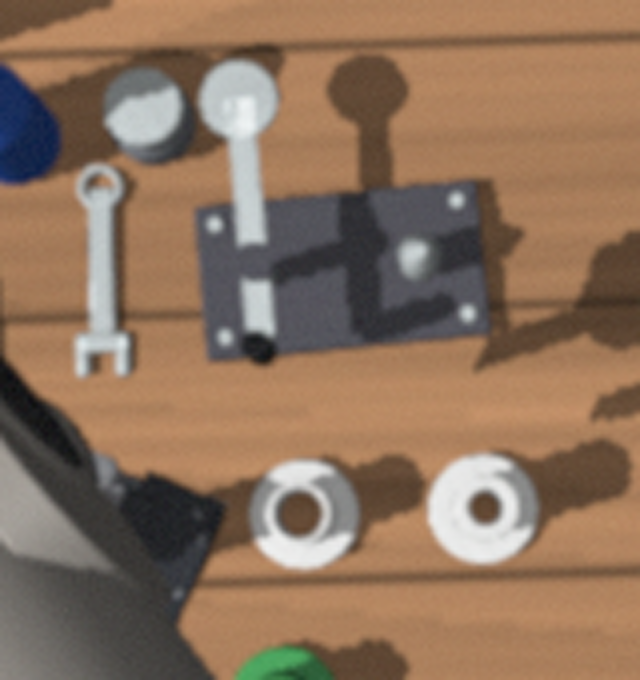

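View pics/s8.png

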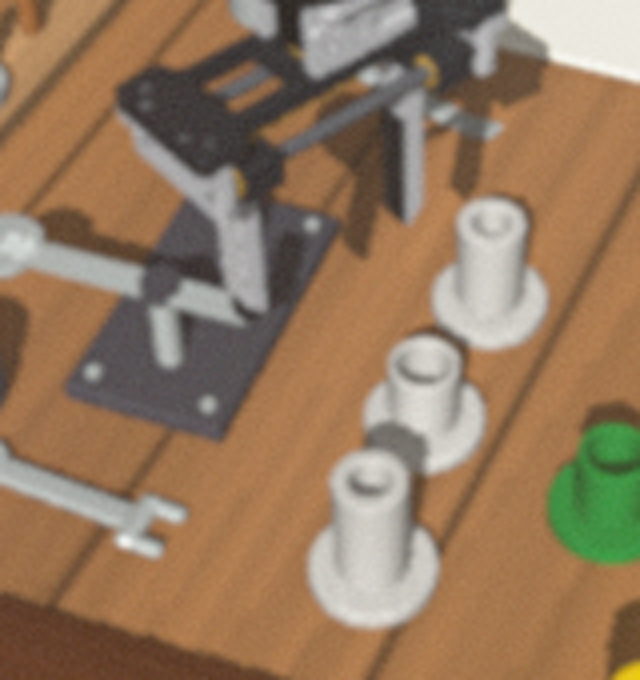

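```bash
python3 - <<'E'
from h import *
import pickle
t,s=pickle.load(open("i1.pkl","rb"))
C=lambda u,v:(u/4+215,v/4+90)
print("pin tip",on(t,C(416,250),.065).round(4))
b=[on(t,C(*x),.016)[:2] for x in((214,224),(457,200),(467,313),(225,337))]; print(np.round(b,4),np.mean(b,0))
crop(t,300,335,140,170,16,"pics/t9.png")
E
```

```text
pin tip [ 0.6354 -0.0101  0.065 ]
[[ 0.6659  0.1308]
 [ 0.6778 -0.0397]
 [ 0.5981 -0.0443]
 [ 0.5862  0.1248]] [0.63197346 0.04289384]
```

View pics/t9.png

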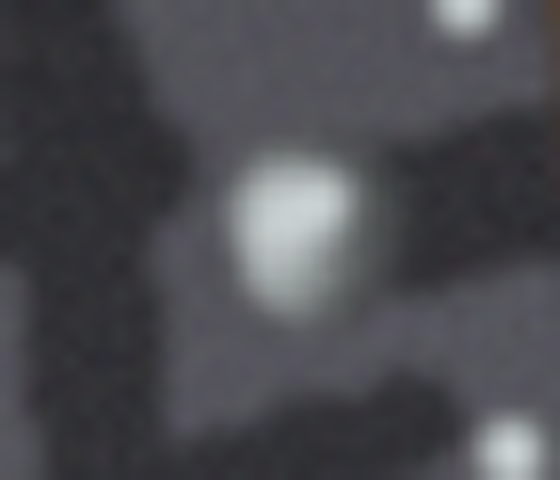

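The guard is open: its bar is square to the base and the disc is on the far side. The pin tip is at top-view pixel (319,152.5), which gives about (0.6355, -0.0115). I'll hover over the 90 mm sleeve.

{"op": "play_rows", "data": {"increments": [{"grip": 1, "slide": [-1, 0.5, 0], "twist": -8}, {"grip": 1, "slide": [-2.1, 0.9, 0], "twist": -16}, {"grip": 1, "slide": [-2.1, 0.9, 0], "twist": -24}, {"grip": 1, "slide": [-2.1, 0.9, 0], "twist": -32}, {"grip": 1, "slide": [-2.1, 0.9, 0], "twist": -40}, {"grip": 1, "slide": [-2.1, 0.9, 0], "twist": -48}, {"grip": 1, "slide": [-2.1, 0.9, 0], "twist": -56}, {"grip": 1, "slide": [-2.1, 0.9, 0], "twist": -61}, {"grip": 1, "slide": [-2.1, 0.9, 0], "twist": -61}]}}

```text
time_s: 11.55
tool_pos: [0.4494, 0.1863, 0.2121]
tcp_rot: [0.0, 0.68, 0.733, -0.0]
ft_force: [0.5, 0.5, -0.4]
opening: 0.0939
```

```bash
python3 - <<'E'
from rig import bot
from h import *
w=bot.get_image("wrist"); s=bot.get_image("side");t=bot.get_image("top")
S=bot.sense(); print(S["tool_pos"],S["tcp_rot"],S["joints"].round(2))
for X in((.444,.1895,.09),(.444,.1895,.012),S["tool_pos"]+[0,0,.03]): print(np.round(proj(w,X),1),np.round(proj(s,X),1))
crop(w,180,480,0,400,1.5,"pics/w9.png"); crop(s,220,380,140,310,4,"pics/s9.png")
E
```

```text
[0.44925608 0.1865412  0.21208303] [-5.83132233e-05  6.78691496e-01  7.34423476e-01 -9.26479380e-05] [ 0.3   0.16 -0.9   1.92  0.14  1.13 -0.57]
[315.8 183.5] [311.1 259.5]
[316.9 171.4] [312.  280.3]
[318.4 237.3] [307.2 210.3]
```

View pics/w9.png

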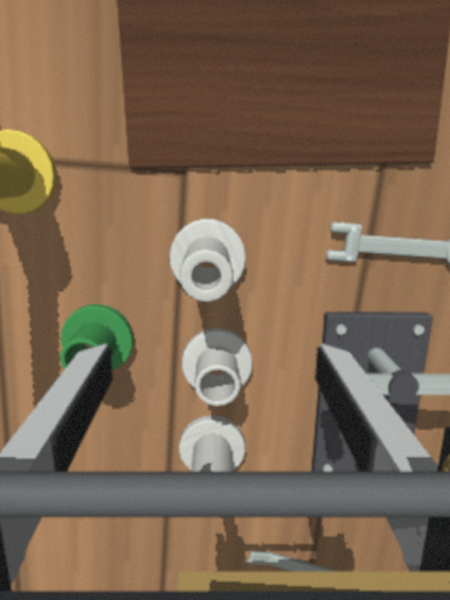

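View pics/s9.png

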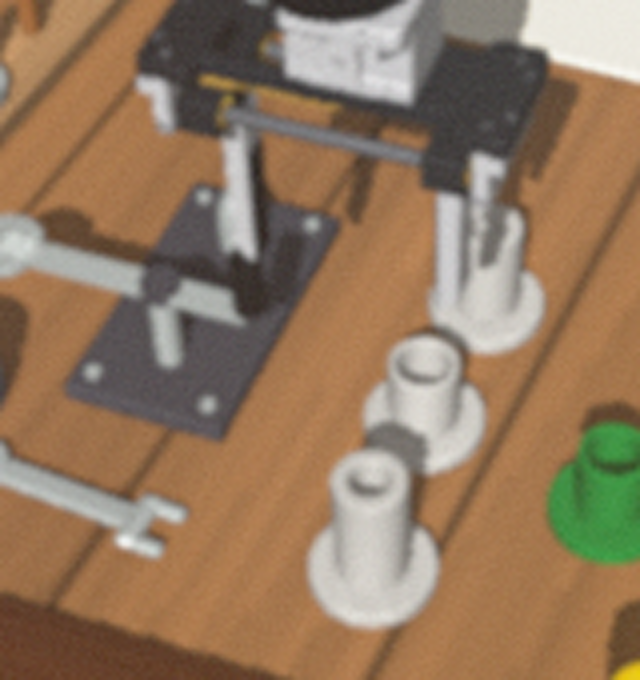

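{"op": "play_rows", "data": {"increments": [{"grip": 1, "slide": [-0.4, 0.3, -4], "twist": 0}, {"grip": 1, "slide": [-0.4, 0.3, -8], "twist": 0}, {"grip": 1, "slide": [-0.4, 0.3, -12], "twist": 0}, {"grip": 1, "slide": [-0.4, 0.3, -15], "twist": 0}, {"grip": 1, "slide": [-0.4, 0.3, -17], "twist": 0}, {"grip": 1, "slide": [-0.4, 0.3, -18], "twist": 0}, {"grip": 1, "slide": [-0.4, 0.3, -18], "twist": 0}], "squeeze": 25}}

```text
time_s: 12.4
tool_pos: [0.4446, 0.1896, 0.0314]
tcp_rot: [-0.001, 0.679, 0.734, -0.001]
ft_force: [0.3, -1.2, 0.6]
opening: 0.094
```

```bash
python3 - <<'E'
from rig import bot
from h import *
w=bot.get_image("wrist"); s=bot.get_image("side")
S=bot.sense(); print(S["tool_pos"],S["ft_force"])
crop(w,180,480,0,400,1.5,"pics/w10.png"); crop(s,220,380,140,310,4,"pics/s10.png")
print((np.array(proj(s,S["tool_pos"]+[0,0,.03]))-[220,140])*4)
E
```

```text
[0.44562685 0.19001159 0.03291913] [ 0.1090599  -0.12242152 -0.01607267]
[362.51583753 507.5600394 ]
```

View pics/w10.png

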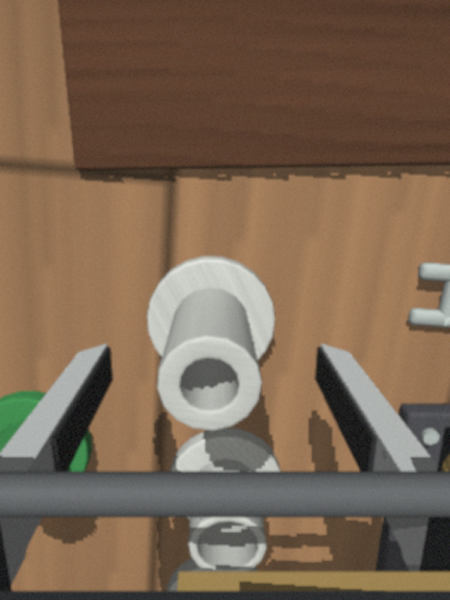

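View pics/s10.png

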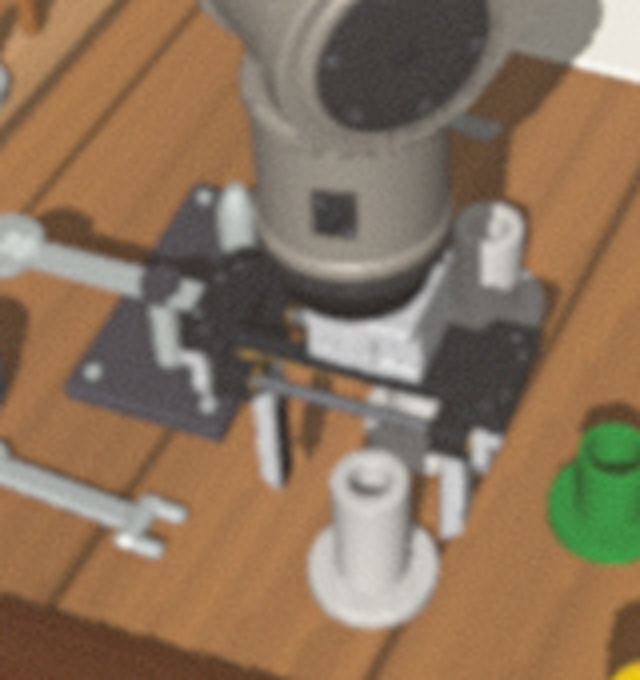

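{"op": "play_rows", "data": {"increments": [{"grip": 1, "slide": [-0.2, 0, -1], "twist": 0}, {"grip": 1, "slide": [-0.2, 0, -1.6], "twist": 0}, {"grip": 0, "slide": [-0.2, 0, -1.6], "twist": 0}, {"grip": 0, "slide": [-0.2, 0, -1.6], "twist": 0}, {"grip": 0, "slide": [-0.2, 0, -1.6], "twist": 0}, {"grip": 0, "slide": [-0.2, 0, -1.6], "twist": 0}, {"grip": 0, "slide": [-0.2, 0, -1.6], "twist": 0}, {"grip": 0, "slide": [-0.2, 0, -1.6], "twist": 0}, {"grip": 0, "slide": [-0.2, 0, -1.6], "twist": 0}, {"grip": 0, "slide": [-0.2, 0, -1.6], "twist": 0}, {"grip": 0, "slide": [-0.2, 0, -1.6], "twist": 0}, {"grip": 0, "slide": [-0.2, 0, -1.6], "twist": 0}], "squeeze": 30}}

```text
time_s: 13.7
tool_pos: [0.4431, 0.1897, 0.0162]
tcp_rot: [-0.0, 0.68, 0.733, -0.0]
ft_force: [-0.6, -0.5, 3.0]
opening: 0.0435
```

{"op": "play_rows", "data": {"increments": [{"grip": 0, "slide": [0, 0, 2], "twist": 0}, {"grip": 0, "slide": [0, 0, 5], "twist": 0}, {"grip": 0, "slide": [0, 0, 8], "twist": 0}, {"grip": 0, "slide": [0, -2, 11], "twist": 0}, {"grip": 0, "slide": [0, -5, 14], "twist": 0}, {"grip": 0, "slide": [2, -8, 14], "twist": 0}, {"grip": 0, "slide": [5, -11, 14], "twist": 0}, {"grip": 0, "slide": [8, -14, 14], "twist": 0}, {"grip": 0, "slide": [11, -17, 14], "twist": 0}, {"grip": 0, "slide": [14, -19, 14], "twist": 0}, {"grip": 0, "slide": [17, -20.1, 14], "twist": 0}, {"grip": 0, "slide": [19.2, -20.1, 14], "twist": 0}]}}

```text
time_s: 14.9
tool_pos: [0.6365, -0.014, 0.1552]
tcp_rot: [-0.0, 0.681, 0.732, -0.001]
ft_force: [-0.5, -0.1, -3.2]
opening: 0.0441
```

{"op": "play_rows", "data": {"increments": [{"grip": 0, "slide": [0, 0, -2], "twist": 0}, {"grip": 0, "slide": [0, 0, -4], "twist": 0}, {"grip": 0, "slide": [0, 0, -5.5], "twist": 0}, {"grip": 0, "slide": [0, 0, -5.5], "twist": 0}, {"grip": 0, "slide": [0, 0, -5.5], "twist": 0}]}}

```text
time_s: 15.4
tool_pos: [0.6352, -0.0112, 0.1014]
tcp_rot: [-0.0, 0.68, 0.733, -0.0]
ft_force: [-0.1, -0.6, -2.7]
opening: 0.0435
```

```bash
python3 - <<'E'
from rig import bot
from h import *
w=bot.get_image("wrist"); s=bot.get_image("side"); t=bot.get_image("top")
S=bot.sense(); print(S["tool_pos"],S["ft_force"],S["opening"])
crop(w,180,480,0,400,1.5,"pics/w11.png"); crop(s,220,340,130,240,6,"pics/s11.png"); crop(t,260,360,100,200,5,"pics/t11.png")
E
```

```text
[ 0.63573653 -0.01120133  0.10223871] [ 0.15421783 -0.53974856 -2.39293561] 0.043679872605552575
```

View pics/s11.png

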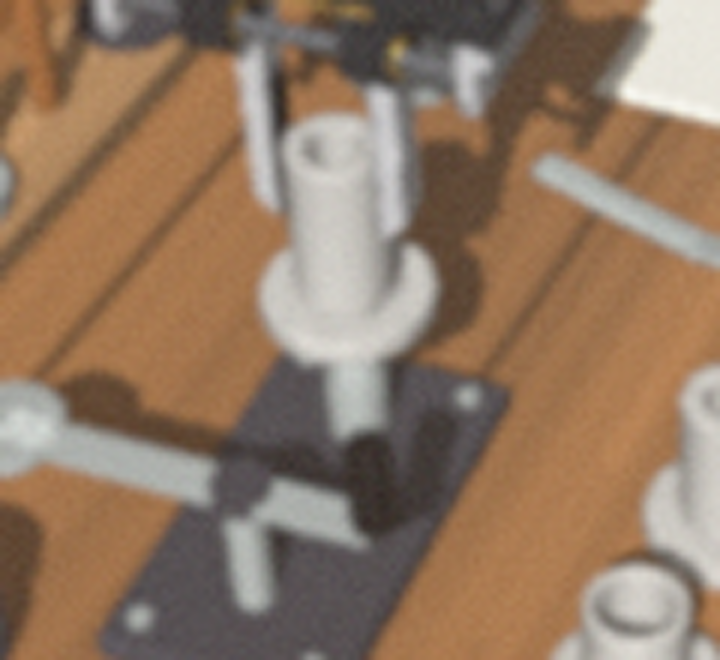

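View pics/w11.png

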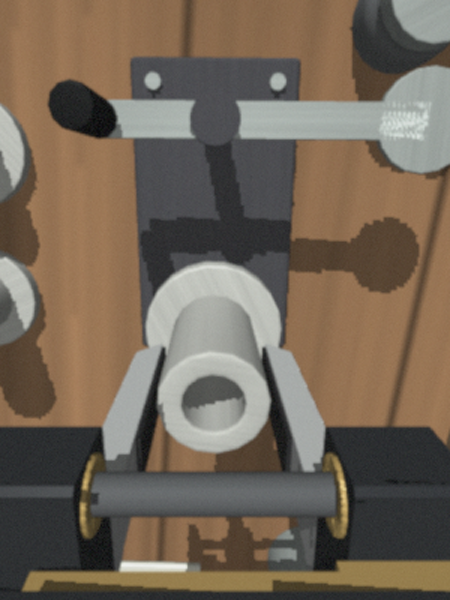

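View pics/t11.png

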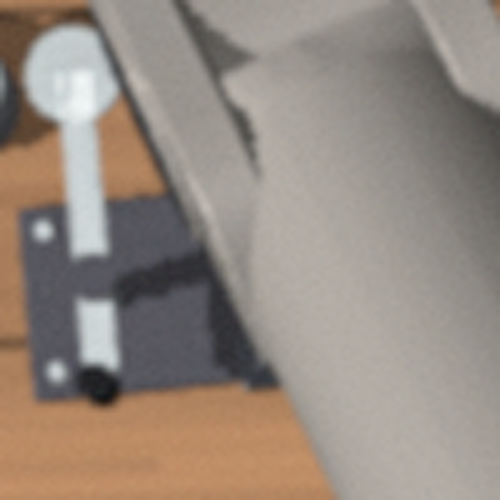

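Seen from the side, the sleeve's axis is in line with the pin. I'll lower it slowly and watch the force. A catch should come at reported z of about 0.070, and home is about 0.031.

{"op": "play_rows", "data": {"increments": [{"grip": 0, "slide": [0, 0, -1], "twist": 0}, {"grip": 0, "slide": [0, 0, -2], "twist": 0}, {"grip": 0, "slide": [0, 0, -2.5], "twist": 0}, {"grip": 0, "slide": [0, 0, -2.8], "twist": 0}, {"grip": 0, "slide": [0, 0, -3.0], "twist": 0}, {"grip": 0, "slide": [0, 0, -3.0], "twist": 0}]}}

```text
time_s: 16.15
tool_pos: [0.6352, -0.0111, 0.071]
tcp_rot: [-0.0, 0.68, 0.733, 0.0]
ft_force: [0.3, -0.1, -2.5]
opening: 0.0435
```

{"op": "play_rows", "data": {"increments": [{"grip": 0, "slide": [0, 0, -0.2], "twist": 0}, {"grip": 0, "slide": [0, 0, -0.4], "twist": 0}, {"grip": 0, "slide": [0, 0, -0.4], "twist": 0}]}}

```text
time_s: 16.45
tool_pos: [0.6361, -0.0108, 0.069]
tcp_rot: [0.001, 0.68, 0.733, 0.001]
ft_force: [-5.0, 0.8, 19.0]
opening: 0.0437
```

It caught at base height 0.053, which is 12 mm below the tip, with 19 N of force. The wrist view shows a narrow bore of about 25 mm against the 44 mm tube. So the 90 does not fit and goes to the dish. I'll measure the dish and board.

```bash
python3 - <<'E'
from h import *
import pickle
t,s=pickle.load(open("i0.pkl","rb"))
for uv in((416,150),(472,147),(481,249),(424,253)): print("dish",on(t,uv,.006).round(3))
m=whites(t,405,490,140,262,150,40); c=max(blobs(m),key=lambda b:b[1][4]); r=cv2.minAreaRect(np.argwhere(c[3])[:,::-1].astype(np.float32)); print(r, [on(t,p,.006)[:2].round(3) for p in cv2.boxPoints(r)], on(t,r[0],.006).round(3))
hsv=cv2.cvtColor(t["color"],cv2.COLOR_RGB2HSV); sub=t["color"][150:265,150:230].astype(int)
m=np.zeros((400,640),np.uint8); m[140:275,140:228]=(t["color"][140:275,140:228,0]<125)
m=cv2.morphologyEx(m,cv2.MORPH_OPEN,np.ones((5,5))); c=max(blobs(m),key=lambda b:b[1][4]); r=cv2.minAreaRect(np.argwhere(c[3])[:,::-1].astype(np.float32)); print(r,[on(t,p,.006)[:2].round(3) for p in cv2.boxPoints(r)], on(t,r[0],.006).round(3))
E
```

```text
dish [ 0.644 -0.283  0.006]
dish [ 0.648 -0.441  0.006]
dish [ 0.362 -0.452  0.006]
dish [ 0.355 -0.293  0.006]
((448.4532470703125, 199.4227294921875), (104.14471435546875, 58.16048049926758), 85.36454010009766) [array([ 0.644, -0.281]), array([ 0.653, -0.445]), array([ 0.362, -0.454]), array([ 0.353, -0.293])] [ 0.502 -0.368  0.006]
((179.69784545898438, 205.00588989257812), (110.6799087524414, 79.11906433105469), 83.57124328613281) [array([0.655, 0.512]), array([0.674, 0.289]), array([0.364, 0.259]), array([0.345, 0.479])] [0.508 0.385 0.006]
```

{"op": "play_rows", "data": {"increments": [{"grip": 0, "slide": [0, 0, 2], "twist": 0}, {"grip": 0, "slide": [0, 0, 4], "twist": 0}, {"grip": 0, "slide": [0, 0, 6], "twist": 0}, {"grip": 0, "slide": [0, 0, 7], "twist": 0}]}}

```text
time_s: 16.85
tool_pos: [0.6359, -0.0112, 0.1389]
tcp_rot: [0.001, 0.68, 0.733, 0.001]
ft_force: [0.6, 0.0, -2.4]
opening: 0.0439
```

{"op": "play_rows", "data": {"increments": [{"grip": 0, "slide": [-0.5, -3, 0], "twist": 0}, {"grip": 0, "slide": [-1, -6.5, 0], "twist": 0}, {"grip": 0, "slide": [-1.6, -10, 0], "twist": 0}, {"grip": 0, "slide": [-2.3, -13.5, 0], "twist": 0}, {"grip": 0, "slide": [-3, -17, 0], "twist": 0}, {"grip": 0, "slide": [-3.7, -20.5, 0], "twist": 0}, {"grip": 0, "slide": [-4.4, -24, 0], "twist": 0}, {"grip": 0, "slide": [-5.1, -27.5, 0], "twist": 0}, {"grip": 0, "slide": [-5.8, -31, 0], "twist": 0}, {"grip": 0, "slide": [-6.3, -34, 0], "twist": 0}, {"grip": 0, "slide": [-6.5, -35, 0], "twist": 0}, {"grip": 0, "slide": [-6.5, -35, 0], "twist": 0}]}}

```text
time_s: 18.05
tool_pos: [0.5692, -0.3629, 0.1365]
tcp_rot: [-0.0, 0.681, 0.733, -0.0]
ft_force: [-0.2, 1.1, -1.5]
opening: 0.0434
```

{"op": "play_rows", "data": {"increments": [{"grip": 0, "slide": [0, 0, -2], "twist": 0}, {"grip": 0, "slide": [0, 0, -4], "twist": 0}, {"grip": 0, "slide": [0, 0, -6], "twist": 0}, {"grip": 0, "slide": [0, 0, -8], "twist": 0}, {"grip": 0, "slide": [0, 0, -9.5], "twist": 0}, {"grip": 0, "slide": [0, 0, -10.3], "twist": 0}, {"grip": 0, "slide": [0, 0, -10.8], "twist": 0}, {"grip": 0, "slide": [0, 0, -10.8], "twist": 0}, {"grip": 0, "slide": [0, 0, -10.8], "twist": 0}]}}

```text
time_s: 18.95
tool_pos: [0.5706, -0.3613, 0.0299]
tcp_rot: [0.0, 0.68, 0.733, 0.0]
ft_force: [0.1, -0.6, -2.0]
opening: 0.0435
```

{"op": "play_rows", "data": {"increments": [{"grip": 0, "slide": [0, 0, -0.3], "twist": 0}, {"grip": 0, "slide": [0, 0, -0.5], "twist": 0}, {"grip": 0, "slide": [0, 0, -0.6], "twist": 0}, {"grip": 0, "slide": [0, 0, -0.6], "twist": 0}]}}

```text
time_s: 19.35
tool_pos: [0.5701, -0.3613, 0.0231]
tcp_rot: [-0.0, 0.68, 0.733, -0.0]
ft_force: [0.5, 0.5, -2.3]
opening: 0.0438
```

{"op": "play_rows", "data": {"increments": [{"grip": 0, "slide": [0, 0, -0.15], "twist": 0}, {"grip": 0, "slide": [0, 0, -0.15], "twist": 0}]}}

```text
time_s: 19.55
tool_pos: [0.5703, -0.3614, 0.0223]
tcp_rot: [0.0, 0.68, 0.733, -0.0]
ft_force: [-2.7, 1.2, 5.2]
opening: 0.0439
```

The sleeve has touched down on the dish. I'll release and rise.

{"op": "play_rows", "data": {"increments": [{"grip": 1, "slide": [0, 0, 0], "twist": 0}, {"grip": 1, "slide": [0, 0, 0], "twist": 0}, {"grip": 1, "slide": [0, 0, 0], "twist": 0}, {"grip": 1, "slide": [0, 0, 0], "twist": 0}, {"grip": 1, "slide": [0, 0, 1], "twist": 0}, {"grip": 1, "slide": [0, 0, 4], "twist": 0}, {"grip": 1, "slide": [0, 0, 8], "twist": 0}, {"grip": 1, "slide": [0, 0, 12], "twist": 0}, {"grip": 1, "slide": [0, 0, 15], "twist": 0}, {"grip": 1, "slide": [-3, 4, 16], "twist": 0}, {"grip": 1, "slide": [-6, 8, 16], "twist": 0}, {"grip": 1, "slide": [-8, 10, 16], "twist": 0}]}}

```text
time_s: 20.75
tool_pos: [0.489, -0.2582, 0.1827]
tcp_rot: [0.0, 0.679, 0.734, -0.0]
ft_force: [0.4, -0.4, 0.3]
opening: 0.094
```

```bash
python3 - <<'E'
from rig import bot
from h import *
import pickle
t=bot.get_image("top"); s=bot.get_image("side"); pickle.dump((t,s),open("i2.pkl","wb"))
S=bot.sense(); print(S["tool_pos"],S["opening"])
cv2.imwrite("pics/t12.png",t["color"][:,:,::-1]); cv2.imwrite("pics/s12.png",s["color"][:,:,::-1])
for i,st,c,m in blobs(whites(t,225,365,195,250),150): print("top",st,c.round(1),*flangefit(t,m))
E
```

```text
[ 0.4883508  -0.25871413  0.18305496] 0.09389171645438153
top [314 203  29  27 585] [328.6 216. ] [ 0.46537617 -0.03160369  0.03785438] 0.0008456890380055158
top [277 205  28  28 526] [290.7 218.2] [0.46244472 0.07465661 0.03764509] 0.0007317422608760304
```

View pics/t12.png

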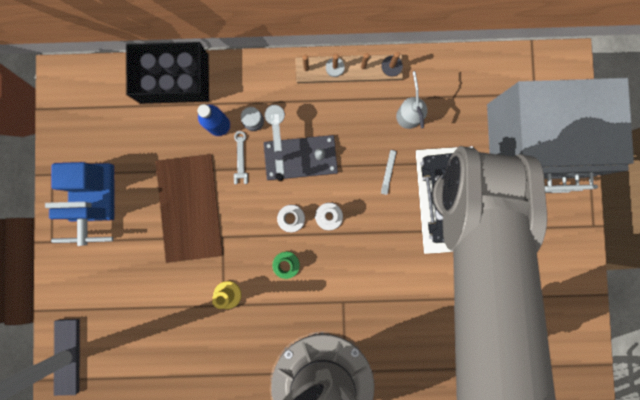

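View pics/s12.png

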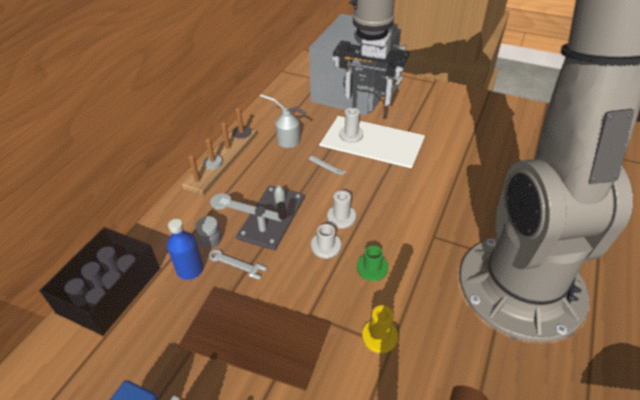

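The 90 stands on the dish at side pixel (351,125). The middle sleeve was nudged meanwhile and is now at top pixel (329,216), world (0.465, -0.0316). I'll go and grasp it.

{"op": "play_rows", "data": {"increments": [{"grip": 1, "slide": [-0.5, 4, 0], "twist": 0}, {"grip": 1, "slide": [-1, 8, 0], "twist": 0}, {"grip": 1, "slide": [-1.5, 12, 0], "twist": 0}, {"grip": 1, "slide": [-2, 16, 0], "twist": 0}, {"grip": 1, "slide": [-2.3, 20, 0], "twist": 0}, {"grip": 1, "slide": [-2.3, 22.7, 0], "twist": 0}, {"grip": 1, "slide": [-2.3, 22.7, 0], "twist": 0}, {"grip": 1, "slide": [-2.3, 22.7, -4], "twist": 0}, {"grip": 1, "slide": [-2.3, 22.7, -8], "twist": 0}, {"grip": 1, "slide": [-2.3, 22.7, -12], "twist": 0}, {"grip": 1, "slide": [-2.3, 22.7, -13], "twist": 0}, {"grip": 1, "slide": [-2.3, 22.7, -13], "twist": 0}]}}

```text
time_s: 22.05
tool_pos: [0.4668, -0.0344, 0.0512]
tcp_rot: [-0.001, 0.68, 0.733, -0.0]
ft_force: [0.5, 0.1, 0.4]
opening: 0.0941
```

```bash
python3 - <<'E'
from rig import bot
from h import *
w=bot.get_image("wrist"); s=bot.get_image("side")
S=bot.sense(); print(S["tool_pos"],S["ft_force"])
crop(w,180,480,0,400,1.5,"pics/w13.png"); crop(s,260,420,110,270,4,"pics/s13.png")
E
```

```text
[ 0.46833637 -0.03439272  0.05318349] [0.20628571 0.23178361 1.10443499]
```

View pics/w13.png

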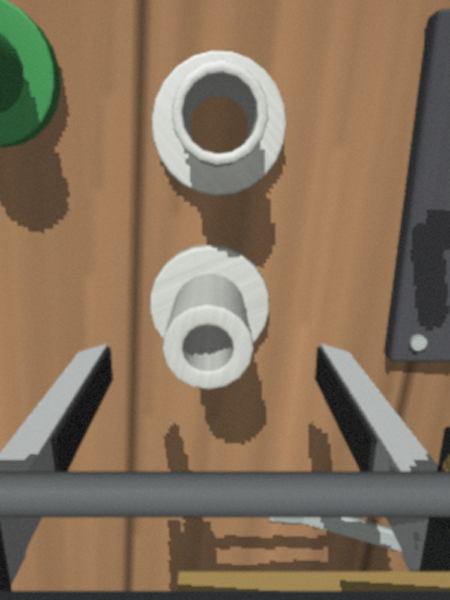

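View pics/s13.png

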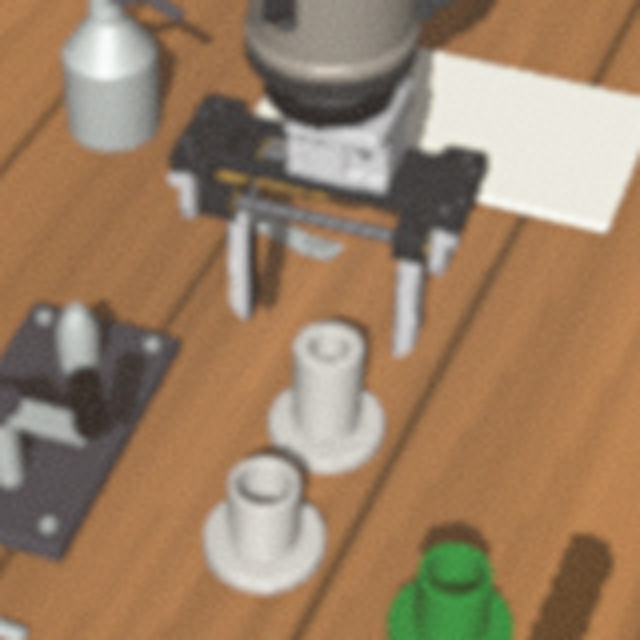

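{"op": "play_rows", "data": {"increments": [{"grip": 1, "slide": [-0.3, 0.3, -1.5], "twist": 0}, {"grip": 1, "slide": [-0.3, 0.3, -3], "twist": 0}, {"grip": 1, "slide": [-0.3, 0.3, -4.3], "twist": 0}, {"grip": 1, "slide": [-0.3, 0.3, -4.3], "twist": 0}, {"grip": 0, "slide": [-0.3, 0.3, -4.3], "twist": 0}, {"grip": 0, "slide": [-0.3, 0.3, -4.3], "twist": 0}, {"grip": 0, "slide": [-0.3, 0.3, -4.3], "twist": 0}, {"grip": 0, "slide": [-0.3, 0.3, -4.3], "twist": 0}, {"grip": 0, "slide": [-0.3, 0.3, -4.3], "twist": 0}, {"grip": 0, "slide": [-0.3, 0.3, -4.3], "twist": 0}, {"grip": 0, "slide": [-0.3, 0.3, -4.3], "twist": 0}, {"grip": 0, "slide": [-0.3, 0.3, -4.3], "twist": 0}]}}

```text
time_s: 23.35
tool_pos: [0.4641, -0.0312, 0.0087]
tcp_rot: [-0.0, 0.68, 0.733, -0.0]
ft_force: [-0.6, -0.3, 1.8]
opening: 0.0433
```

{"op": "play_rows", "data": {"increments": [{"grip": 0, "slide": [0, 0, 0], "twist": 0}]}}

```text
time_s: 23.45
tool_pos: [0.4641, -0.0313, 0.0087]
tcp_rot: [-0.0, 0.68, 0.733, -0.0]
ft_force: [-1.2, 0.3, 1.8]
opening: 0.0436
```

{"op": "play_rows", "data": {"increments": [{"grip": 0, "slide": [0, 0, 2], "twist": 0}, {"grip": 0, "slide": [0, 0, 5], "twist": 0}, {"grip": 0, "slide": [0, 0, 8], "twist": 0}, {"grip": 0, "slide": [2, 0.5, 10], "twist": 0}, {"grip": 0, "slide": [5, 1, 10], "twist": 0}, {"grip": 0, "slide": [8, 1.5, 10], "twist": 0}, {"grip": 0, "slide": [11, 2, 10], "twist": 0}, {"grip": 0, "slide": [14, 2, 10], "twist": 0}, {"grip": 0, "slide": [16.2, 2, 9], "twist": 0}, {"grip": 0, "slide": [17.1, 2, 8], "twist": 0}, {"grip": 0, "slide": [17.1, 2, 8], "twist": 0}, {"grip": 0, "slide": [17.1, 2, 8], "twist": 0}]}}

```text
time_s: 24.65
tool_pos: [0.6339, -0.0111, 0.0882]
tcp_rot: [-0.001, 0.68, 0.734, -0.0]
ft_force: [0.5, 0.2, -2.8]
opening: 0.043
```

```bash
python3 - <<'E'
from rig import bot
from h import *
w=bot.get_image("wrist"); s=bot.get_image("side")
S=bot.sense(); print(S["tool_pos"],S["ft_force"])
crop(w,180,480,0,400,1.5,"pics/w14.png"); crop(s,220,340,130,240,6,"pics/s14.png")
E
```

```text
[ 0.63438197 -0.01133246  0.08904291] [ 2.23710248e-01 -1.97948911e-03 -2.56159724e+00]
```

View pics/s14.png

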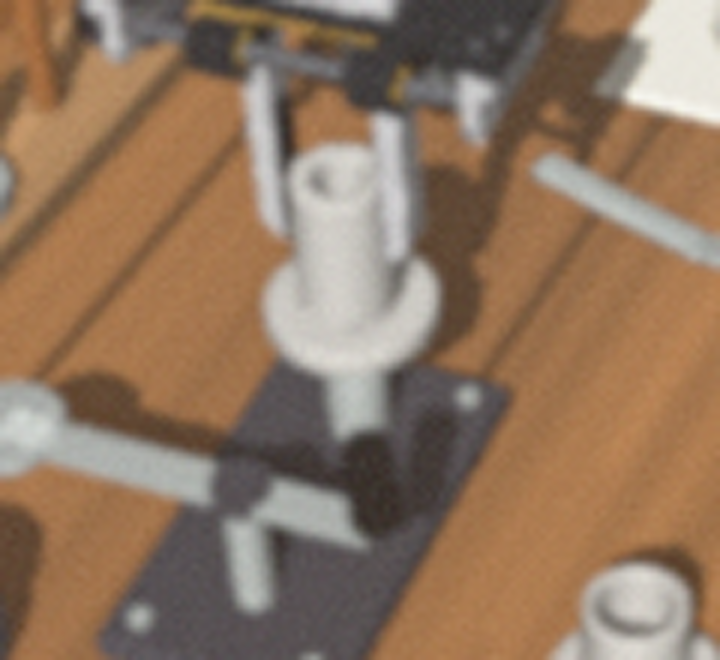

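View pics/w14.png

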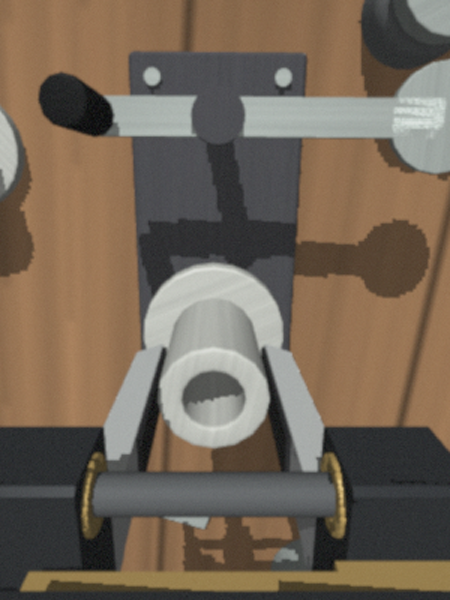

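{"op": "play_rows", "data": {"increments": [{"grip": 0, "slide": [0.1, 0, -0.8], "twist": 0}, {"grip": 0, "slide": [0.1, 0, -1.6], "twist": 0}, {"grip": 0, "slide": [0.1, 0, -2.2], "twist": 0}, {"grip": 0, "slide": [0.1, 0, -2.5], "twist": 0}, {"grip": 0, "slide": [0.1, 0, -2.7], "twist": 0}, {"grip": 0, "slide": [0.1, 0, -2.7], "twist": 0}]}}

```text
time_s: 25.35
tool_pos: [0.6358, -0.011, 0.062]
tcp_rot: [-0.0, 0.68, 0.733, -0.0]
ft_force: [-4.6, -0.2, 6.6]
opening: 0.0431
```

{"op": "play_rows", "data": {"increments": [{"grip": 0, "slide": [0, 0, -0.1], "twist": 0}, {"grip": 0, "slide": [0, 0, -0.2], "twist": 0}, {"grip": 0, "slide": [0, 0, -0.2], "twist": 0}]}}

```text
time_s: 25.65
tool_pos: [0.6363, -0.011, 0.0615]
tcp_rot: [0.0, 0.68, 0.733, -0.0]
ft_force: [-9.7, -1.1, 25.8]
opening: 0.043
```

It caught at base 0.053 with 26 N, and its bore also looks narrow. So this one does not fit and goes to the dish's near half.

{"op": "play_rows", "data": {"increments": [{"grip": 0, "slide": [0, 0, 2.5], "twist": 0}, {"grip": 0, "slide": [0, 0, 5.5], "twist": 0}, {"grip": 0, "slide": [-1, -1, 7.5], "twist": 0}, {"grip": 0, "slide": [-3, -4, 7.5], "twist": 0}, {"grip": 0, "slide": [-5, -8, 7.5], "twist": 0}, {"grip": 0, "slide": [-7.5, -12, 7.5], "twist": 0}, {"grip": 0, "slide": [-10, -16, 7.5], "twist": 0}, {"grip": 0, "slide": [-12.5, -20, 7.5], "twist": 0}, {"grip": 0, "slide": [-15, -24, 7.5], "twist": 0}, {"grip": 0, "slide": [-17.5, -28, 7.5], "twist": 0}, {"grip": 0, "slide": [-20, -32, 7.5], "twist": 0}, {"grip": 0, "slide": [-20.6, -35, 7.5], "twist": 0}]}}

```text
time_s: 26.85
tool_pos: [0.4269, -0.3643, 0.1347]
tcp_rot: [-0.0, 0.681, 0.732, -0.001]
ft_force: [-0.1, -0.1, -3.5]
opening: 0.0434
```

{"op": "play_rows", "data": {"increments": [{"grip": 0, "slide": [0, 0, 0], "twist": 0}, {"grip": 0, "slide": [0, 0, -2.5], "twist": 0}, {"grip": 0, "slide": [0, 0, -5], "twist": 0}, {"grip": 0, "slide": [0, 0, -7.5], "twist": 0}, {"grip": 0, "slide": [0, 0, -9.5], "twist": 0}, {"grip": 0, "slide": [0, 0, -10.8], "twist": 0}, {"grip": 0, "slide": [0, 0, -11.4], "twist": 0}, {"grip": 0, "slide": [0, 0, -11.4], "twist": 0}]}}

```text
time_s: 27.65
tool_pos: [0.4303, -0.3609, 0.0204]
tcp_rot: [-0.0, 0.68, 0.734, 0.0]
ft_force: [0.4, -1.3, -3.0]
opening: 0.0429
```

{"op": "play_rows", "data": {"increments": [{"grip": 0, "slide": [0, 0, -0.3], "twist": 0}, {"grip": 0, "slide": [0, 0, -0.5], "twist": 0}, {"grip": 0, "slide": [0, 0, -0.6], "twist": 0}, {"grip": 0, "slide": [0, 0, -0.6], "twist": 0}]}}

```text
time_s: 28.05
tool_pos: [0.4302, -0.3614, 0.0149]
tcp_rot: [0.0, 0.68, 0.733, -0.0]
ft_force: [0.6, -0.6, -2.7]
opening: 0.0429
```

{"op": "play_rows", "data": {"increments": [{"grip": 0, "slide": [0, 0, -0.15], "twist": 0}, {"grip": 0, "slide": [0, 0, -0.15], "twist": 0}]}}

```text
time_s: 28.25
tool_pos: [0.4299, -0.3615, 0.0143]
tcp_rot: [0.0, 0.68, 0.733, -0.001]
ft_force: [-9.2, 4.6, 19.7]
opening: 0.043
```

{"op": "play_rows", "data": {"increments": [{"grip": 0, "slide": [0, 0, 0.05], "twist": 0}, {"grip": 1, "slide": [0, 0, 0.05], "twist": 0}, {"grip": 1, "slide": [0, 0, 0.05], "twist": 0}, {"grip": 1, "slide": [0, 0, 0.05], "twist": 0}, {"grip": 1, "slide": [0, 0, 0.05], "twist": 0}, {"grip": 1, "slide": [0, 0, 0.05], "twist": 0}, {"grip": 1, "slide": [0, 0, 2], "twist": 0}, {"grip": 1, "slide": [0, 0, 6], "twist": 0}, {"grip": 1, "slide": [0, 0, 10], "twist": 0}, {"grip": 1, "slide": [0, 0, 14], "twist": 0}, {"grip": 1, "slide": [0.5, 4, 16], "twist": 0}, {"grip": 1, "slide": [1, 8, 16], "twist": 0}]}}

```text
time_s: 29.45
tool_pos: [0.4416, -0.2815, 0.1759]
tcp_rot: [0.002, 0.681, 0.733, 0.0]
ft_force: [1.7, 0.8, -0.9]
opening: 0.0939
```

```bash
python3 - <<'E'
from rig import bot
from h import *
import pickle
t=bot.get_image("top"); s=bot.get_image("side"); pickle.dump((t,s),open("i3.pkl","wb"))
S=bot.sense(); print(S["tool_pos"],S["opening"])
cv2.imwrite("pics/t15.png",t["color"][:,:,::-1]); cv2.imwrite("pics/s15.png",s["color"][:,:,::-1])
for i,st,c,m in blobs(whites(t,225,365,195,250),150): print("top",st,c.round(1),*flangefit(t,m))
E
```

```text
[ 0.44149795 -0.27675164  0.17439879] 0.09397782221722088
top [277 205  28  28 526] [290.8 218.2] [0.46249294 0.07461508 0.03767662] 0.000734256555743855
```

View pics/t15.png

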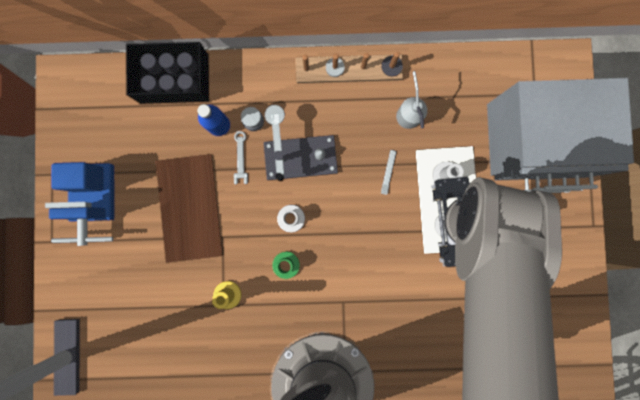

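View pics/s15.png

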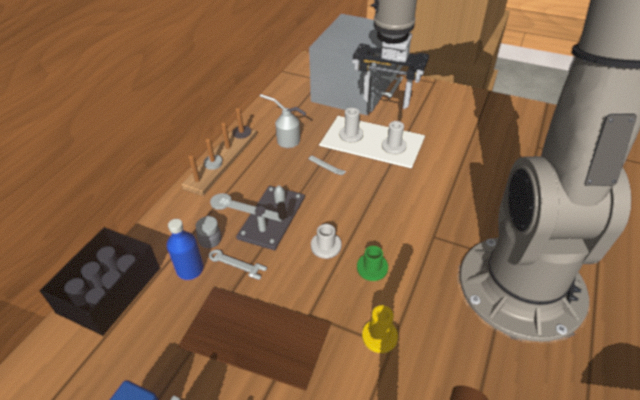

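Both misfits stand on the dish, at side pixels (351,125) and (395,137). The 60 is unmoved at (0.4625, 0.0746). I'll go to it.

{"op": "play_rows", "data": {"increments": [{"grip": 1, "slide": [0.3, 4, 0], "twist": 0}, {"grip": 1, "slide": [0.6, 8, 0], "twist": 0}, {"grip": 1, "slide": [0.9, 12, 0], "twist": 0}, {"grip": 1, "slide": [1.2, 16, 0], "twist": 0}, {"grip": 1, "slide": [1.5, 20, 0], "twist": 0}, {"grip": 1, "slide": [1.8, 24, 0], "twist": 0}, {"grip": 1, "slide": [2.1, 28, 0], "twist": 0}, {"grip": 1, "slide": [2.1, 32, 0], "twist": 0}, {"grip": 1, "slide": [2.1, 35.2, 0], "twist": 0}, {"grip": 1, "slide": [2.1, 35.2, -4], "twist": 0}, {"grip": 1, "slide": [2.1, 35.2, -8], "twist": 0}, {"grip": 1, "slide": [2.1, 35.2, -12], "twist": 0}]}}

```text
time_s: 30.75
tool_pos: [0.4612, 0.0709, 0.0518]
tcp_rot: [0.0, 0.68, 0.734, 0.0]
ft_force: [1.1, -0.1, -0.1]
opening: 0.0941
```

{"op": "play_rows", "data": {"increments": [{"grip": 1, "slide": [0, 0, 0], "twist": 0}, {"grip": 1, "slide": [0, 0, 0], "twist": 0}]}}

```text
time_s: 30.95
tool_pos: [0.4611, 0.0713, 0.0538]
tcp_rot: [-0.001, 0.679, 0.734, -0.0]
ft_force: [0.0, -0.5, 1.1]
opening: 0.0943
```

```bash
python3 - <<'E'
from rig import bot
from h import *
w=bot.get_image("wrist"); s=bot.get_image("side")
S=bot.sense(); print(S["tool_pos"],S["ft_force"])
crop(w,180,480,0,400,1.5,"pics/w16.png"); crop(s,260,420,140,290,4,"pics/s16.png")
E
```

```text
[0.4624151  0.07102372 0.05504853] [ 0.39342217 -0.10665904 -0.12935237]
```

View pics/w16.png

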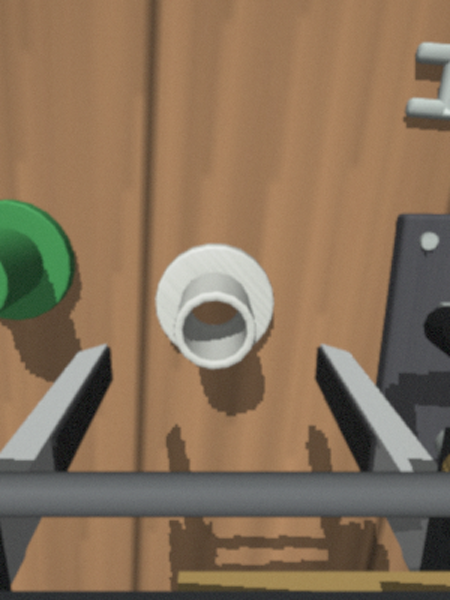

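View pics/s16.png

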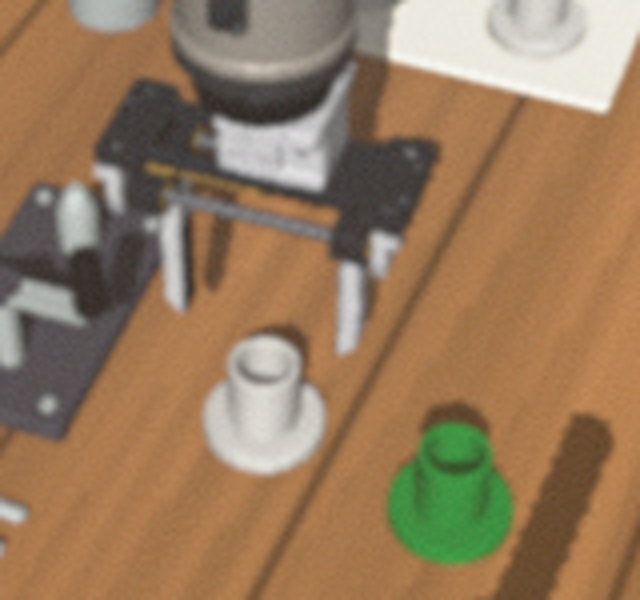

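{"op": "play_rows", "data": {"increments": [{"grip": 1, "slide": [-0.05, 0.4, -1.5], "twist": 0}, {"grip": 1, "slide": [-0.05, 0.4, -3], "twist": 0}, {"grip": 1, "slide": [-0.05, 0.4, -4.5], "twist": 0}, {"grip": 1, "slide": [-0.05, 0.4, -5.4], "twist": 0}, {"grip": 1, "slide": [-0.05, 0.4, -5.4], "twist": 0}, {"grip": 0, "slide": [-0.05, 0.4, -5.4], "twist": 0}, {"grip": 0, "slide": [-0.05, 0.4, -5.4], "twist": 0}, {"grip": 0, "slide": [-0.05, 0.4, -5.4], "twist": 0}, {"grip": 0, "slide": [-0.05, 0.4, -5.4], "twist": 0}, {"grip": 0, "slide": [-0.05, 0.4, -5.4], "twist": 0}, {"grip": 0, "slide": [-0.05, 0.4, -5.4], "twist": 0}, {"grip": 0, "slide": [-0.05, 0.4, -5.4], "twist": 0}]}}

```text
time_s: 32.25
tool_pos: [0.4607, 0.0747, -0.0008]
tcp_rot: [-0.0, 0.68, 0.733, 0.0]
ft_force: [0.7, 0.3, 0.3]
opening: 0.0434
```

{"op": "play_rows", "data": {"increments": [{"grip": 0, "slide": [0, 0, 0], "twist": 0}, {"grip": 0, "slide": [0, 0, 0], "twist": 0}]}}

```text
time_s: 32.45
tool_pos: [0.4607, 0.0747, -0.0008]
tcp_rot: [0.0, 0.68, 0.733, 0.0]
ft_force: [-0.1, -0.1, 1.1]
opening: 0.0428
```

{"op": "play_rows", "data": {"increments": [{"grip": 0, "slide": [0, 0, 2], "twist": 0}, {"grip": 0, "slide": [0, 0, 5], "twist": 0}, {"grip": 0, "slide": [0, -2, 8], "twist": 0}, {"grip": 0, "slide": [0, -5, 10], "twist": 0}, {"grip": 0, "slide": [2, -8, 10], "twist": 0}, {"grip": 0, "slide": [5, -8.6, 10], "twist": 0}, {"grip": 0, "slide": [8, -8.6, 10], "twist": 0}, {"grip": 0, "slide": [11, -8.6, 10], "twist": 0}, {"grip": 0, "slide": [14, -8.6, 10], "twist": 0}, {"grip": 0, "slide": [16.5, -8.6, 9], "twist": 0}, {"grip": 0, "slide": [17.4, -8.6, 8], "twist": 0}, {"grip": 0, "slide": [17.4, -8.6, 8], "twist": 0}]}}

```text
time_s: 33.65
tool_pos: [0.634, -0.011, 0.0771]
tcp_rot: [-0.001, 0.68, 0.733, -0.001]
ft_force: [-0.8, 0.8, -1.7]
opening: 0.043
```

{"op": "play_rows", "data": {"increments": [{"grip": 0, "slide": [0, 0, 0], "twist": 0}, {"grip": 0, "slide": [0, 0, 0], "twist": 0}]}}

```text
time_s: 33.85
tool_pos: [0.6339, -0.0113, 0.0796]
tcp_rot: [0.0, 0.68, 0.733, -0.0]
ft_force: [0.4, 0.1, -1.2]
opening: 0.0428
```

```bash
python3 - <<'E'
from rig import bot
from h import *
w=bot.get_image("wrist"); s=bot.get_image("side")
S=bot.sense(); print(S["tool_pos"],S["ft_force"])
crop(w,180,480,0,400,1.5,"pics/w17.png"); crop(s,220,340,130,240,6,"pics/s17.png")
E
```

```text
[ 0.63427673 -0.01144363  0.07981275] [ 0.44663955 -0.117563   -1.38823143]
```

View pics/s17.png

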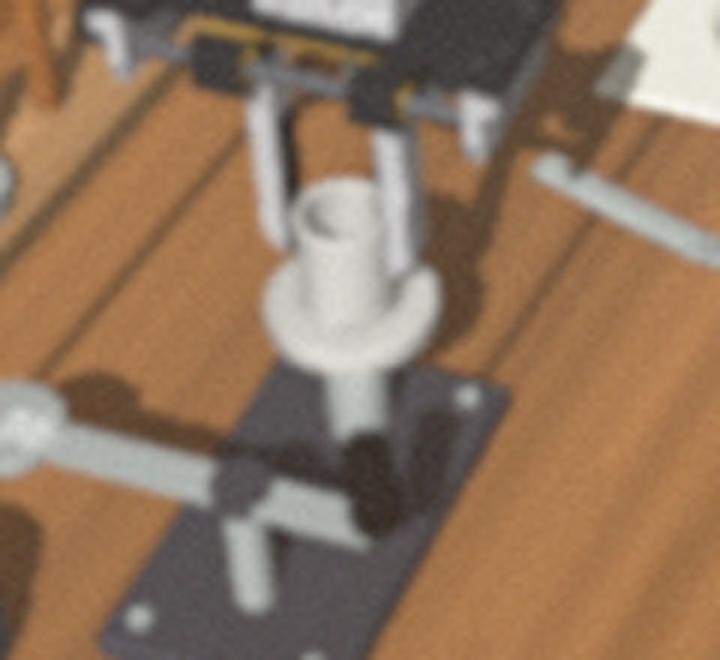

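View pics/w17.png

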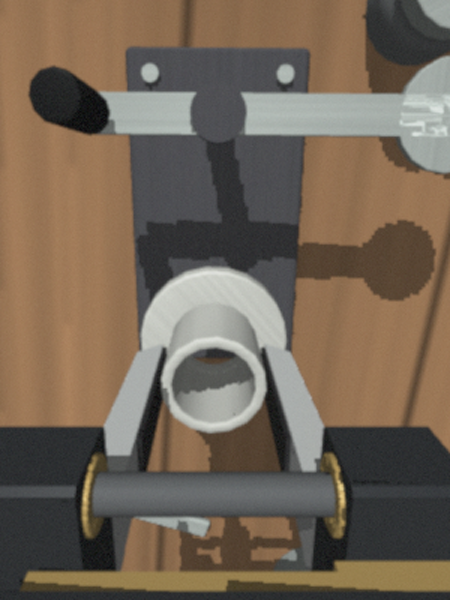

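{"op": "play_rows", "data": {"increments": [{"grip": 0, "slide": [0, 0, -0.8], "twist": 0}, {"grip": 0, "slide": [0, 0, -1.6], "twist": 0}, {"grip": 0, "slide": [0, 0, -2.2], "twist": 0}, {"grip": 0, "slide": [0, 0, -2.6], "twist": 0}, {"grip": 0, "slide": [0, 0, -2.6], "twist": 0}]}}

```text
time_s: 34.45
tool_pos: [0.6342, -0.0112, 0.0523]
tcp_rot: [-0.0, 0.68, 0.733, -0.0]
ft_force: [-0.1, 0.1, -1.3]
opening: 0.043
```

{"op": "play_rows", "data": {"increments": [{"grip": 0, "slide": [0, 0, -0.3], "twist": 0}, {"grip": 0, "slide": [0, 0, -0.5], "twist": 0}, {"grip": 0, "slide": [0, 0, -0.5], "twist": 0}]}}

```text
time_s: 34.75
tool_pos: [0.6346, -0.0113, 0.048]
tcp_rot: [-0.0, 0.68, 0.733, -0.0]
ft_force: [-0.6, -0.3, -1.6]
opening: 0.043
```

The 60 is past the taper without any force. I'll continue towards home.

{"op": "play_rows", "data": {"increments": [{"grip": 0, "slide": [0, 0, -0.6], "twist": 0}, {"grip": 0, "slide": [0, 0, -1.2], "twist": 0}, {"grip": 0, "slide": [0, 0, -1.8], "twist": 0}, {"grip": 0, "slide": [0, 0, -2.3], "twist": 0}, {"grip": 0, "slide": [0, 0, -2.7], "twist": 0}, {"grip": 0, "slide": [0, 0, -3.0], "twist": 0}, {"grip": 0, "slide": [0, 0, -3.0], "twist": 0}]}}

```text
time_s: 35.45
tool_pos: [0.6344, -0.0112, 0.0177]
tcp_rot: [-0.0, 0.68, 0.733, -0.0]
ft_force: [0.2, -0.0, -0.9]
opening: 0.0429
```

{"op": "play_rows", "data": {"increments": [{"grip": 0, "slide": [0, 0, -0.2], "twist": 0}, {"grip": 0, "slide": [0, 0, -0.35], "twist": 0}, {"grip": 0, "slide": [0, 0, -0.4], "twist": 0}, {"grip": 0, "slide": [0, 0, -0.4], "twist": 0}]}}

```text
time_s: 35.85
tool_pos: [0.6347, -0.0113, 0.0143]
tcp_rot: [0.0, 0.68, 0.733, 0.0]
ft_force: [-0.1, -0.5, -1.1]
opening: 0.0429
```

{"op": "play_rows", "data": {"increments": [{"grip": 0, "slide": [0, 0, -0.1], "twist": 0}, {"grip": 0, "slide": [0, 0, -0.2], "twist": 0}, {"grip": 0, "slide": [0, 0, -0.2], "twist": 0}]}}

```text
time_s: 36.15
tool_pos: [0.6348, -0.0113, 0.0141]
tcp_rot: [0.001, 0.68, 0.733, -0.0]
ft_force: [-12.8, -2.8, 31.5]
opening: 0.0426
```

The 60 is fully home: base 0.015, 31 N at the plate. It fits and goes to the board. I'll measure the board first.

```bash
python3 - <<'E'
from h import *
import pickle
t,s=pickle.load(open("i3.pkl","rb"))
crop(t,140,240,140,280,5,"pics/t18.png")
for uv in((158,163),(213,155),(222,255),(166,262)): print(on(t,uv,.006).round(3))
print(np.mean([on(t,uv,.006) for uv in((158,163),(213,155),(222,255),(166,262))],0))
E
```

```text
[0.629 0.445 0.006]
[0.647 0.289 0.006]
[0.366 0.268 0.006]
[0.351 0.424 0.006]
[0.49785365 0.35656288 0.006     ]
```

View pics/t18.png

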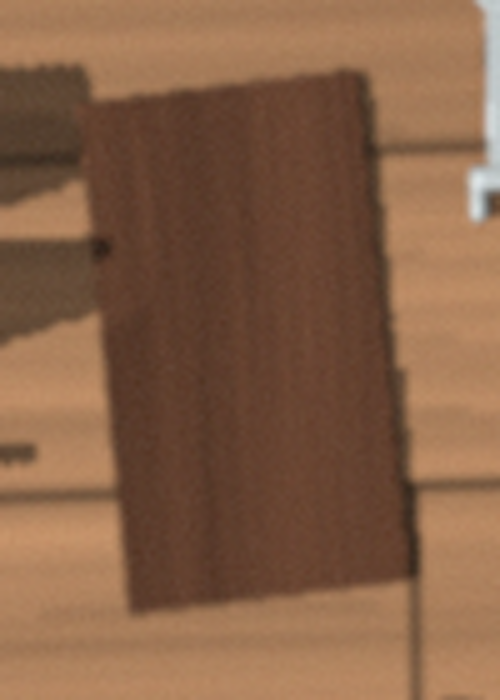

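{"op": "play_rows", "data": {"increments": [{"grip": 0, "slide": [0, 0, 1], "twist": 0}, {"grip": 0, "slide": [0, 0, 3], "twist": 0}, {"grip": 0, "slide": [0, 0, 5], "twist": 0}, {"grip": 0, "slide": [0, 0, 7.5], "twist": 0}, {"grip": 0, "slide": [0, 0, 10], "twist": 0}, {"grip": 0, "slide": [-2, 0, 12.5], "twist": 0}, {"grip": 0, "slide": [-5, 0, 13], "twist": 0}, {"grip": 0, "slide": [-8, 1, 13], "twist": 0}, {"grip": 0, "slide": [-11, 3, 13], "twist": 0}, {"grip": 0, "slide": [-13, 6, 13], "twist": 0}, {"grip": 0, "slide": [-14, 9, 13], "twist": 0}, {"grip": 0, "slide": [-14, 12, 13], "twist": 0}]}}

```text
time_s: 37.35
tool_pos: [0.4935, 0.1093, 0.1427]
tcp_rot: [0.001, 0.68, 0.733, -0.0]
ft_force: [0.4, 0.3, -1.8]
opening: 0.0434
```

{"op": "play_rows", "data": {"increments": [{"grip": 0, "slide": [0, 3, 0], "twist": 0}, {"grip": 0, "slide": [0, 6.5, 0], "twist": 0}, {"grip": 0, "slide": [0, 10, 0], "twist": 0}, {"grip": 0, "slide": [0, 13.5, 0], "twist": 0}, {"grip": 0, "slide": [0, 17, 0], "twist": 0}, {"grip": 0, "slide": [0, 20.5, 0], "twist": 0}, {"grip": 0, "slide": [0, 23.5, -2], "twist": 0}, {"grip": 0, "slide": [0, 24.8, -5], "twist": 0}, {"grip": 0, "slide": [0, 24.8, -8], "twist": 0}, {"grip": 0, "slide": [0, 24.8, -10.5], "twist": 0}, {"grip": 0, "slide": [0, 24.8, -12.5], "twist": 0}, {"grip": 0, "slide": [0, 24.8, -12.5], "twist": 0}]}}

```text
time_s: 38.55
tool_pos: [0.4936, 0.3557, 0.015]
tcp_rot: [-0.0, 0.68, 0.733, -0.002]
ft_force: [0.3, -0.3, -1.0]
opening: 0.0429
```

{"op": "play_rows", "data": {"increments": [{"grip": 0, "slide": [0, 0, 0], "twist": 0}, {"grip": 0, "slide": [0, 0, -0.3], "twist": 0}, {"grip": 0, "slide": [0, 0, -0.6], "twist": 0}, {"grip": 0, "slide": [0, 0, -0.6], "twist": 0}]}}

```text
time_s: 38.95
tool_pos: [0.4949, 0.3566, 0.0114]
tcp_rot: [0.0, 0.68, 0.733, 0.0]
ft_force: [0.4, 0.3, -2.2]
opening: 0.0428
```

{"op": "play_rows", "data": {"increments": [{"grip": 0, "slide": [0, 0, -0.3], "twist": 0}, {"grip": 0, "slide": [0, 0, -0.5], "twist": 0}, {"grip": 0, "slide": [0, 0, -0.6], "twist": 0}, {"grip": 0, "slide": [0, 0, -0.6], "twist": 0}]}}

```text
time_s: 39.35
tool_pos: [0.4946, 0.3567, 0.0052]
tcp_rot: [0.0, 0.68, 0.733, -0.0]
ft_force: [-1.0, -1.4, 2.1]
opening: 0.0428
```

{"op": "play_rows", "data": {"increments": [{"grip": 1, "slide": [0, 0, 0], "twist": 0}, {"grip": 1, "slide": [0, 0, 0], "twist": 0}, {"grip": 1, "slide": [0, 0, 0], "twist": 0}, {"grip": 1, "slide": [0, 0, 0], "twist": 0}, {"grip": 1, "slide": [0, 0, 0], "twist": 0}, {"grip": 1, "slide": [0, 0, 2], "twist": 0}, {"grip": 1, "slide": [0, 0, 6], "twist": 0}, {"grip": 1, "slide": [0, 0, 10], "twist": 0}, {"grip": 0.8, "slide": [0, 0, 14], "twist": 5}, {"grip": 0.6, "slide": [0, -4, 17], "twist": 12}, {"grip": 0.5, "slide": [0, -8, 17], "twist": 20}, {"grip": 0.5, "slide": [0, -12, 17], "twist": 28}]}}

```text
time_s: 40.55
tool_pos: [0.4947, 0.2361, 0.1773]
tcp_rot: [0.001, 0.479, 0.878, 0.001]
ft_force: [1.3, -1.0, -0.7]
opening: 0.0654
```

```bash
python3 - <<'E'
from rig import bot
from h import *
import pickle
t=bot.get_image("top"); s=bot.get_image("side"); pickle.dump((t,s),open("i4.pkl","wb"))
S=bot.sense(); print(S["tool_pos"],S["tcp_rot"],S["opening"],S["joints"].round(2))
cv2.imwrite("pics/t19.png",t["color"][:,:,::-1]); cv2.imwrite("pics/s19.png",s["color"][:,:,::-1])
E
```

```text
[0.49593885 0.23041656 0.17596039] [ 0.00099508  0.48204618  0.87614436 -0.00124648] 0.057721590682894945 [ 0.35  0.41 -1.13  1.84  0.41  1.16 -0.36]
```

View pics/t19.png

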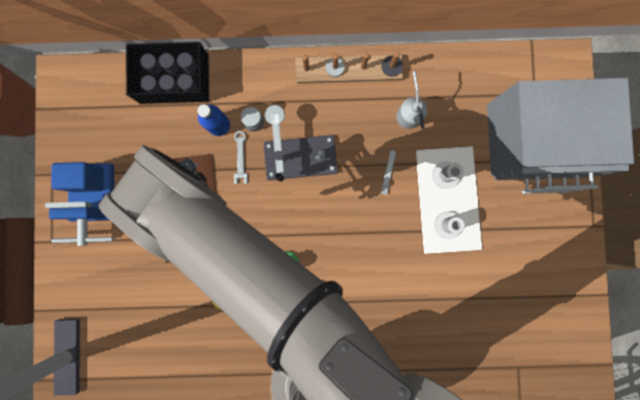

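View pics/s19.png

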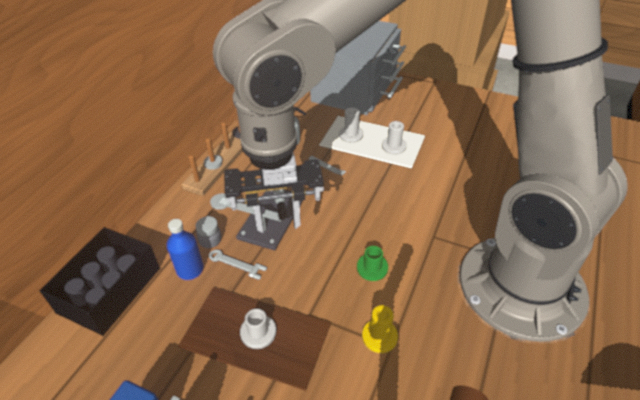

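All three sleeves are placed: the 60 is on the board at side pixel (257,327), and the two others are on the dish. Next I'll close the guard, approaching the knob with the jaws turned along its tangent.

{"op": "play_rows", "data": {"increments": [{"grip": 0.5, "slide": [2, -3, 0], "twist": 8}, {"grip": 0.5, "slide": [4, -6, 0], "twist": 16}, {"grip": 0.5, "slide": [6, -9, 0], "twist": 24}, {"grip": 0.5, "slide": [7.6, -12, 0], "twist": 32}, {"grip": 0.5, "slide": [7.6, -14.1, 0], "twist": 40}, {"grip": 0.5, "slide": [7.6, -14.1, 0], "twist": 48}, {"grip": 0.5, "slide": [7.6, -14.1, 0], "twist": 56}, {"grip": 0.5, "slide": [7.6, -14.1, 0], "twist": 62}, {"grip": 0.5, "slide": [7.6, -14.1, 0], "twist": 62}, {"grip": 0.5, "slide": [7.6, -14.1, 0], "twist": 62}]}}

```text
time_s: 41.65
tool_pos: [0.5707, 0.096, 0.176]
tcp_rot: [0.0, -0.036, 0.999, -0.0]
ft_force: [0.6, -0.6, -0.2]
opening: 0.0471
```

```bash
python3 - <<'E'
from rig import bot
from h import *
S=bot.sense(); print(S["tool_pos"],S["tcp_rot"],S["opening"],S["joints"].round(2))
w=bot.get_image("wrist"); crop(w,180,480,0,400,1.5,"pics/w20.png"); s=bot.get_image("side"); crop(s,200,320,120,250,4,"pics/s20.png")
E
```

```text
[0.57068647 0.09601911 0.17596229] [ 2.73532749e-04 -3.62766812e-02  9.99341745e-01 -6.85188704e-05] 0.04710667049602834 [ 0.62  0.52 -1.2   1.77  0.51  1.22  0.92]
```

View pics/w20.png

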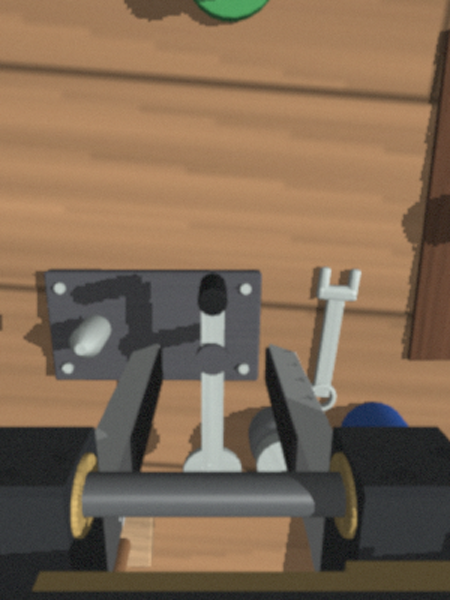

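{"op": "play_rows", "data": {"increments": [{"grip": 0.5, "slide": [0.05, 0, -3], "twist": 0}, {"grip": 0.5, "slide": [0.05, 0, -6], "twist": 0}, {"grip": 0.5, "slide": [0.05, 0, -8.5], "twist": 0}, {"grip": 0.5, "slide": [0.05, 0, -10.2], "twist": 0}, {"grip": 0.5, "slide": [0.05, 0, -11.3], "twist": 0}, {"grip": 0.5, "slide": [0.05, 0, -11.3], "twist": 0}, {"grip": 0, "slide": [0.05, 0, -11.3], "twist": 0}, {"grip": 0, "slide": [0.05, 0, -11.3], "twist": 0}, {"grip": 0, "slide": [0.05, 0, -11.3], "twist": 0}, {"grip": 0, "slide": [0.05, 0, -11.3], "twist": 0}, {"grip": 0, "slide": [0.05, 0, -11.3], "twist": 0}, {"grip": 0, "slide": [0.05, 0, -11.3], "twist": 0}], "squeeze": 25}}

```text
time_s: 42.95
tool_pos: [0.5715, 0.0957, 0.0627]
tcp_rot: [0.0, -0.038, 0.999, -0.0]
ft_force: [-1.7, -1.6, 6.9]
opening: 0.0196
```

{"op": "play_rows", "data": {"increments": [{"grip": 0, "slide": [0, 0, 0], "twist": 0}]}}

```text
time_s: 43.05
tool_pos: [0.5715, 0.0957, 0.0627]
tcp_rot: [0.0, -0.038, 0.999, -0.0]
ft_force: [-1.3, -1.4, 6.6]
opening: 0.0196
```

```bash
python3 - <<'E'
from rig import bot
S=bot.sense(); print(S["tool_pos"],S["ft_force"],S["opening"],S["joints"].round(3))
import numpy as np
ax=np.array([.6285,.0985]); P=S["tool_pos"][:2]; r=P-ax; print(np.hypot(*r),np.degrees(np.arctan2(r[1],r[0])))
# arc about axis, gauge yaw 3.8 ; clockwise
a0=np.radians(183.8); ax=P-.06*np.array([np.cos(a0),np.sin(a0)]); print("axis",ax)
for d in range(0,96,5):
    a=a0-np.radians(d); q=ax+.06*np.array([np.cos(a),np.sin(a)]); print(d,((q-P)*100).round(2))
E
```

```text
[0.57147252 0.09570238 0.062698  ] [-1.2718396  -1.35517491  6.62594463] 0.01960224966197038 [ 0.533  0.632 -1.089  1.872  0.65   1.046  0.82 ]
0.057096060329195966 -177.1914729083977
axis [0.63134061 0.09967882]
0 [0. 0.]
5 [-0.01  0.52]
10 [0.02 1.05]
15 [0.1  1.56]
20 [0.23 2.07]
25 [0.39 2.57]
30 [0.6  3.05]
35 [0.85 3.51]
40 [1.15 3.94]
45 [1.47 4.35]
50 [1.83 4.73]
55 [2.23 5.07]
60 [2.65 5.38]
65 [3.1  5.66]
70 [3.57 5.89]
75 [4.05 6.08]
80 [4.56 6.22]
85 [5.07 6.33]
90 [5.59 6.38]
95 [6.11 6.4 ]
```

{"op": "play_rows", "data": {"increments": [{"grip": 0, "slide": [0, 0.5, 0], "twist": -5}, {"grip": 0, "slide": [0.02, 1.02, 0], "twist": -10}, {"grip": 0, "slide": [0.1, 1.52, 0], "twist": -15}, {"grip": 0, "slide": [0.22, 2.0, 0], "twist": -20}, {"grip": 0, "slide": [0.38, 2.5, 0], "twist": -25}, {"grip": 0, "slide": [0.58, 2.96, 0], "twist": -30}, {"grip": 0, "slide": [0.82, 3.4, 0], "twist": -35}, {"grip": 0, "slide": [1.1, 3.82, 0], "twist": -40}, {"grip": 0, "slide": [1.42, 4.22, 0], "twist": -45}, {"grip": 0, "slide": [1.42, 4.22, 0], "twist": -45}]}}

```text
time_s: 44.05
tool_pos: [0.5864, 0.1374, 0.0627]
tcp_rot: [0.001, 0.349, 0.937, -0.0]
ft_force: [1.8, -5.4, 6.8]
opening: 0.0195
```

{"op": "play_rows", "data": {"increments": [{"grip": 0, "slide": [0.35, 0.37, 0], "twist": -5}, {"grip": 0, "slide": [0.73, 0.7, 0], "twist": -10}, {"grip": 0, "slide": [1.14, 1.0, 0], "twist": -15}, {"grip": 0, "slide": [1.57, 1.27, 0], "twist": -20}, {"grip": 0, "slide": [2.03, 1.5, 0], "twist": -25}, {"grip": 0, "slide": [2.49, 1.68, 0], "twist": -30}, {"grip": 0, "slide": [2.98, 1.82, 0], "twist": -35}, {"grip": 0, "slide": [3.4, 1.9, 0], "twist": -40}, {"grip": 0, "slide": [3.7, 1.95, 0], "twist": -43}, {"grip": 0, "slide": [3.7, 1.95, 0], "twist": -43}]}}

```text
time_s: 45.05
tool_pos: [0.6232, 0.1553, 0.0627]
tcp_rot: [0.001, 0.668, 0.744, -0.001]
ft_force: [-1.5, -10.3, 10.0]
opening: 0.0196
```

{"op": "play_rows", "data": {"increments": [{"grip": 0, "slide": [0.2, 0.05, 0], "twist": -2}, {"grip": 0, "slide": [0.4, 0.05, 0], "twist": -3}, {"grip": 0, "slide": [0.5, 0.05, 0], "twist": -3}, {"grip": 0, "slide": [0.5, 0.05, 0], "twist": -3}]}}

```text
time_s: 45.45
tool_pos: [0.6236, 0.1551, 0.0624]
tcp_rot: [-0.001, 0.686, 0.727, -0.004]
ft_force: [-28.5, -16.6, 30.5]
opening: 0.0197
```

The guard is at its closed stop: 28 N and no further motion. I'll relax, release, rise and clear the view.

{"op": "play_rows", "data": {"increments": [{"grip": 0, "slide": [-0.3, 0, 0], "twist": 0}, {"grip": 0, "slide": [-0.45, 0, 0], "twist": 0}, {"grip": 0.5, "slide": [-0.45, 0, 0], "twist": 0}, {"grip": 0.5, "slide": [-0.45, 0, 0], "twist": 0}, {"grip": 0.5, "slide": [-0.45, 0, 0], "twist": 0}, {"grip": 0.5, "slide": [-0.45, 0, 0], "twist": 0}, {"grip": 0.5, "slide": [-0.45, 0, 3], "twist": 0}, {"grip": 0.5, "slide": [-0.45, 0, 7], "twist": 0}, {"grip": 0.5, "slide": [-0.45, 0, 11], "twist": 0}, {"grip": 0.5, "slide": [-0.45, 0, 15], "twist": 0}, {"grip": 0.5, "slide": [-4, -4, 16], "twist": 0}, {"grip": 0.5, "slide": [-8, -8, 16], "twist": 0}]}}

```text
time_s: 46.65
tool_pos: [0.5552, 0.0864, 0.2234]
tcp_rot: [0.0, 0.685, 0.728, 0.001]
ft_force: [-0.1, -1.2, 0.3]
opening: 0.0471
```

{"op": "play_rows", "data": {"increments": [{"grip": 0.5, "slide": [-2, -4, 0], "twist": 0}, {"grip": 0.5, "slide": [-4, -8, 0], "twist": 0}, {"grip": 0.5, "slide": [-6, -12, 0], "twist": 0}, {"grip": 0.5, "slide": [-8, -16, 0], "twist": 0}, {"grip": 0.5, "slide": [-8, -20, 0], "twist": 0}, {"grip": 0.5, "slide": [-8, -24, 0], "twist": 0}, {"grip": 0.5, "slide": [-8, -26, 0], "twist": 0}, {"grip": 0.5, "slide": [-8, -26, 0], "twist": 0}]}}

```text
time_s: 47.45
tool_pos: [0.4746, -0.1772, 0.2217]
tcp_rot: [-0.0, 0.688, 0.726, -0.0]
ft_force: [0.7, 0.5, -0.5]
opening: 0.0471
```

```bash
python3 - <<'E'
from rig import bot
from h import *
t=bot.get_image("top"); s=bot.get_image("side")
S=bot.sense(); print(S["tool_pos"],S["time_s"])
cv2.imwrite("pics/t21.png",t["color"][:,:,::-1]); cv2.imwrite("pics/s21.png",s["color"][:,:,::-1])
crop(t,240,350,110,190,6,"pics/t22.png"); crop(s,200,320,150,250,6,"pics/s22.png")
E
```

```text
[ 0.47503397 -0.17388376  0.22192375] 47.55
```

View pics/t21.png

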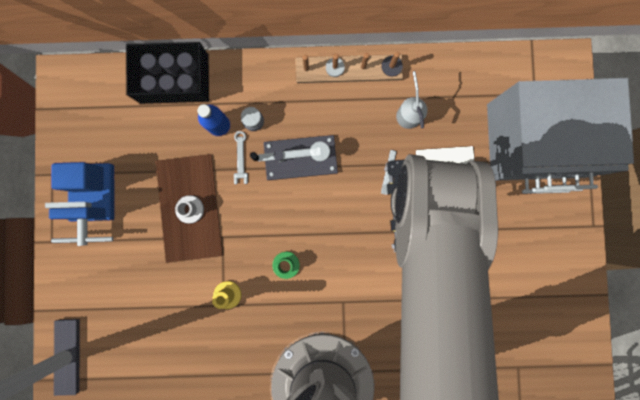

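View pics/s21.png

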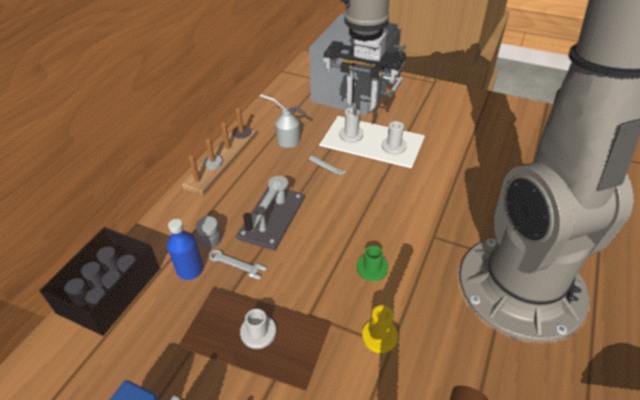

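View pics/t22.png

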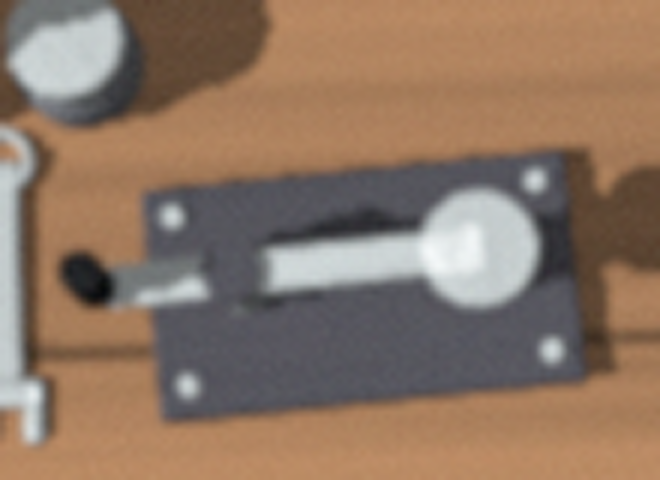

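View pics/s22.png

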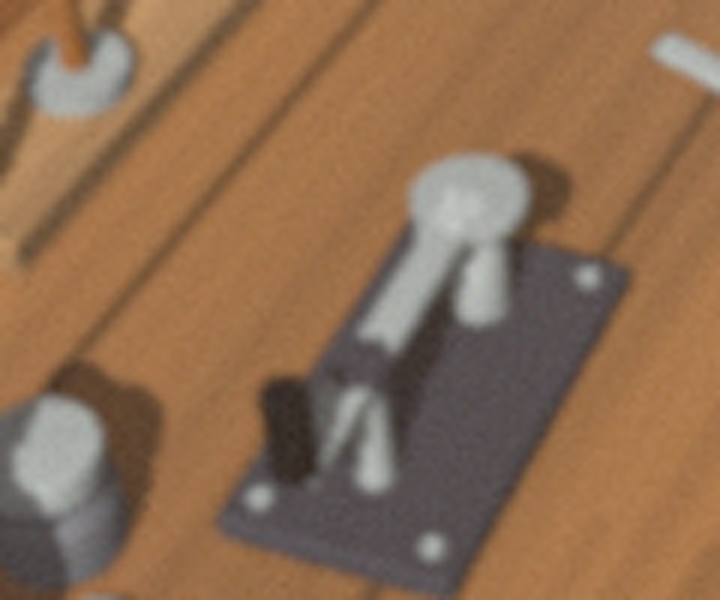

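```bash
python3 - <<'E'
from rig import bot
from h import *
t=bot.get_image("top")
C=lambda u,v:(u/6+240,v/6+110)
d=on(t,C(480,247),.081)[:2]; k=on(t,C(85,277),.127)[:2]
b=[on(t,C(*x),.016)[:2] for x in((171,216),(535,181),(552,350),(187,385))]
y1=b[0]-b[1]; y2=b[3]-b[2]; f=lambda v:np.degrees(np.arctan2(v[1],v[0]))
print("disc",d,"knob",k,"guard az",f(k-d),"gauge y az",f(y1),f(y2))
for i,st,c,m in blobs(whites(t,170,210,185,230),150): print("board sleeve",st,c.round(1),*flangefit(t,m))
E
```

```text
disc [ 0.63621409 -0.01280419] knob [0.62069492 0.15476081] guard az 95.29139961057487 gauge y az 93.84534011558371 93.82918603370624
board sleeve [175 195  28  29 488] [188.7 209.3] [0.49583542 0.35936886 0.03853528] 0.0008402202517735765
```

By pixels the guard is within about 1.4° of closed, which is near my measuring error. There is plenty of time, so I'll push it on its stop once more and release without pulling back.

{"op": "play_rows", "data": {"increments": [{"grip": 0.5, "slide": [2, 4, 0], "twist": 0}, {"grip": 0.5, "slide": [4, 8, 0], "twist": 0}, {"grip": 0.5, "slide": [6, 12, 0], "twist": 0}, {"grip": 0.5, "slide": [8, 16, 0], "twist": 0}, {"grip": 0.5, "slide": [10, 20, 0], "twist": 0}, {"grip": 0.5, "slide": [12, 24, 0], "twist": 0}, {"grip": 0.5, "slide": [14, 28, 0], "twist": 0}, {"grip": 0.5, "slide": [14.9, 31, 0], "twist": 0}, {"grip": 0.5, "slide": [14.9, 33, 0], "twist": 0}, {"grip": 0.5, "slide": [14.9, 33, 0], "twist": 0}, {"grip": 0.5, "slide": [14.9, 33, 0], "twist": 0}]}}

```text
time_s: 48.7
tool_pos: [0.6234, 0.1568, 0.222]
tcp_rot: [-0.0, 0.685, 0.728, -0.0]
ft_force: [0.2, -0.9, 0.3]
opening: 0.0468
```

{"op": "play_rows", "data": {"increments": [{"grip": 0.5, "slide": [0, 0, -4], "twist": 0}, {"grip": 0.5, "slide": [0, 0, -8], "twist": 0}, {"grip": 0.5, "slide": [0, 0, -8], "twist": 0}, {"grip": 0.5, "slide": [0, 0, -8], "twist": 0}]}}

```text
time_s: 49.1
tool_pos: [0.624, 0.155, 0.1429]
tcp_rot: [-0.0, 0.686, 0.727, -0.0]
ft_force: [-0.3, 1.3, 1.0]
opening: 0.0472
```

```bash
python3 - <<'E'
from rig import bot
from h import *
S=bot.sense(); print(S["tool_pos"],S["tcp_rot"].round(3),S["ft_force"],S["joints"].round(2))
w=bot.get_image("wrist"); crop(w,220,430,100,340,3,"pics/w23.png")
E
```

```text
[0.62404576 0.15502843 0.14287464] [-0.     0.686  0.727 -0.   ] [-0.31529581  1.26420936  0.97405042] [ 0.2   0.49 -0.74  1.67  0.36  1.12 -0.58]
```

View pics/w23.png

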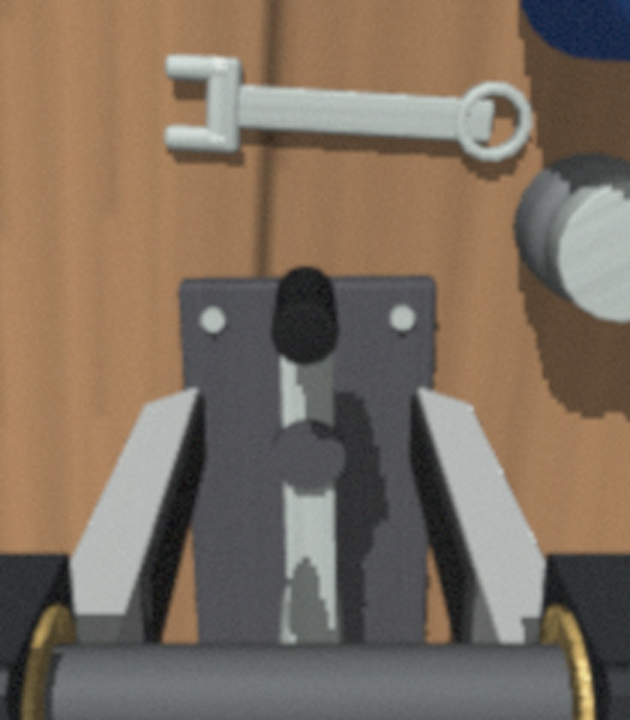

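{"op": "play_rows", "data": {"increments": [{"grip": 0.5, "slide": [0, 0, -3], "twist": 0}, {"grip": 0.5, "slide": [0, 0, -6], "twist": 0}, {"grip": 0.5, "slide": [0, 0, -7.8], "twist": 0}, {"grip": 0.5, "slide": [0, 0, -7.8], "twist": 0}, {"grip": 0, "slide": [0, 0, -7.8], "twist": 0}, {"grip": 0, "slide": [0, 0, -7.8], "twist": 0}, {"grip": 0, "slide": [0, 0, -7.8], "twist": 0}, {"grip": 0, "slide": [0, 0, -7.8], "twist": 0}, {"grip": 0, "slide": [0, 0, -7.8], "twist": 0}, {"grip": 0, "slide": [0, 0, -7.8], "twist": 0}, {"grip": 0, "slide": [0, 0, -7.8], "twist": 0}]}}

```text
time_s: 50.25
tool_pos: [0.6237, 0.1558, 0.065]
tcp_rot: [0.0, 0.686, 0.727, -0.0]
ft_force: [-5.5, -1.4, 9.4]
opening: 0.0191
```

{"op": "play_rows", "data": {"increments": [{"grip": 0, "slide": [0.2, 0, 0], "twist": 0}, {"grip": 0, "slide": [0.4, 0, 0], "twist": 0}, {"grip": 0, "slide": [0.6, 0, 0], "twist": 0}, {"grip": 0, "slide": [0.6, 0, 0], "twist": 0}]}}

```text
time_s: 50.65
tool_pos: [0.6236, 0.1558, 0.0646]
tcp_rot: [-0.003, 0.686, 0.728, -0.005]
ft_force: [-44.2, -6.7, 38.1]
opening: 0.0193
```

There is no motion at all under 44 N, so the guard was already on its stop. I'll release and clear.

{"op": "play_rows", "data": {"increments": [{"grip": 0, "slide": [-0.4, 0, 0], "twist": 0}, {"grip": 0.5, "slide": [-0.4, 0, 0], "twist": 0}, {"grip": 0.5, "slide": [-0.4, 0, 0], "twist": 0}, {"grip": 0.5, "slide": [-0.4, 0, 0], "twist": 0}, {"grip": 0.5, "slide": [-0.4, 0, 0], "twist": 0}, {"grip": 0.5, "slide": [-0.4, 0, 3], "twist": 0}, {"grip": 0.5, "slide": [-0.4, 0, 7], "twist": 0}, {"grip": 0.5, "slide": [-0.4, 0, 11], "twist": 0}, {"grip": 0.5, "slide": [-0.4, 0, 15], "twist": 0}, {"grip": 0.5, "slide": [-4, -4, 16], "twist": 0}, {"grip": 0.5, "slide": [-8, -8, 16], "twist": 0}]}}

```text
time_s: 51.75
tool_pos: [0.5583, 0.0842, 0.2253]
tcp_rot: [0.0, 0.686, 0.728, 0.001]
ft_force: [-0.4, -1.0, 0.4]
opening: 0.0469
```

{"op": "play_rows", "data": {"increments": [{"grip": 0.5, "slide": [-2, -4, 0], "twist": 0}, {"grip": 0.5, "slide": [-4, -8, 0], "twist": 0}, {"grip": 0.5, "slide": [-6, -12, 0], "twist": 0}, {"grip": 0.5, "slide": [-8, -14, 0], "twist": 0}, {"grip": 0.5, "slide": [-8, -14, 0], "twist": 0}, {"grip": 0.5, "slide": [-8, -14, 0], "twist": 0}]}}

```text
time_s: 52.35
tool_pos: [0.4781, -0.0567, 0.2242]
tcp_rot: [0.0, 0.687, 0.727, 0.0]
ft_force: [0.3, -0.7, 0.3]
opening: 0.047
```

```bash
python3 - <<'E'
from rig import bot
from h import *
t=bot.get_image("top"); s=bot.get_image("side")
S=bot.sense(); print(S["tool_pos"],S["time_s"])
cv2.imwrite("pics/t24.png",t["color"][:,:,::-1]); cv2.imwrite("pics/s24.png",s["color"][:,:,::-1])
E
```

```text
[ 0.47855082 -0.05550145  0.22405173] 52.45
```

View pics/t24.png

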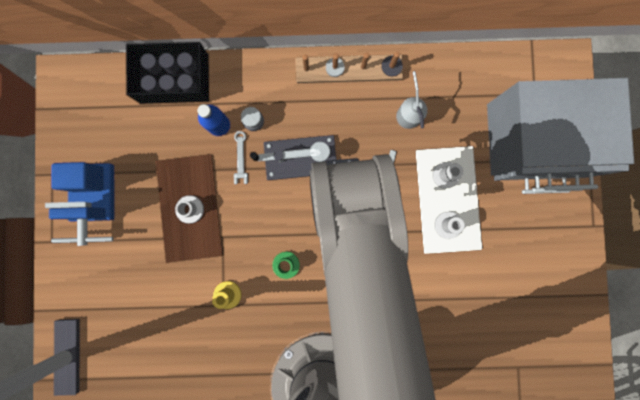

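View pics/s24.png

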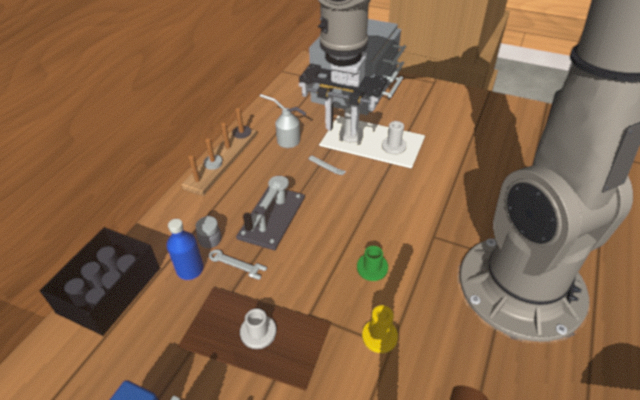

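The 60 stands on the board (top 189,209) and both misfits stand well inside the dish (451,172 and 452,223). The pin is empty with the guard over it, the bystanders and look-alikes are unmoved, and the arm touches nothing. Handing in.

```bash
python3 -c "
from rig import bot
print(bot.close_job())"
```

```text
the job is handed in; nothing more can be done
None
```

The job is done and handed in at about 52 s of the 208 s allowed. I swung the guard to its open stop and tried the three sleeves on the pin, longest to shortest:

| Sleeve | Result on the pin | Placed on |
|---|---|---|
| 90 mm | Caught about 12 mm below the tip, 19 N | Dish |
| Middle one (70 or 80 mm, length not settled) | Caught about 12 mm below the tip, 26 N | Dish |
| 60 mm | Went fully home on the base plate, 31 N | Board |

I then swung the guard back to its closed stop.

**Last checks:** In the final top and side pictures all three sleeves stand upright and well inside the board and dish. The pin is empty with the disc over it, and the bystanders and the green and yellow look-alikes have not moved.

**What failed or disagreed:**
- **Fingertip height:** the fingertips are really about 30 mm higher than the reported position. My first try at the guard knob therefore closed on air, and I corrected for this from then on.
- **Middle sleeve nudged:** it was knocked about 2 cm while I placed the 90, so I measured it again before grasping.
- **Guard angle:** in the pictures the closed guard measured about 1.4° off the gauge direction. A second push of 44 N did not move it, so I take it to be on its stop.

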